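Latch the leak-test jig

TASK

Close the draw latch of the small leak-test jig so that it draws in the sprung carriage with the brass coupling. First swing the wire loop over by its knob and let its bar right down into the slot of the two-pronged keeper, feeling gently for the slot because the keeper has been re-adjusted, and keep off the red lever until the bar is in; then press the lever gently down over centre until it lies flat and stays there with the loop still hooked. Let go at the end, and leave the fittings, tape and spanner round the jig where they are.

Things in the scene. Friction and masses are not known exactly. Their poses are not given: they have to be found in the camera images.
- jig: the jig's fixed aluminium base plate, 250 x 84 x 12 mm, bolted down; origin at the centre of its underside on the table, x along the plate from the keeper end towards the lever end, y across it, z up. A blue block near its +x end carries the red lever between two steel cheeks. A tall tubular push handle stands at the table's right edge.
- lever_pivot (a point): the fixed hinge axis of the lever, 50 mm from the jig's origin along the jig's x and 62 mm above the table; the hinge runs along the jig's y
- lever (a joint): angle of the red lever: 0 = upright, 1.571 = flat along the jig's +x, at its stop, negative = leaning to the keeper (to -1.15). Light friction holds it; it follows the loop when the knob is moved (about 2 to 6 N). With the loop taut it pushes back against the carriage spring, up to about 10 N at the end of the red grip, and springs back if let go before about 1.3; beyond that it pulls itself flat.
- lever_end (a point): the free end of the lever, 66 mm from lever_pivot. The red grip is the last 44 mm of it, 24 mm wide along the jig's y and 10 mm thick. Lever flat, the grip's top face is 67 mm above the table.
- lever_grip: the red plastic grip of the lever; origin on lever_pivot, z along the lever towards its end, x the way it is pressed. The latch is rated for a push of 30 N on it.
- loop: the wire loop, 125 mm long, 44 mm wide, 5 mm wire, 6 mm end bar; origin on its hinge, a pin on the lever 16 mm from lever_pivot, so that turning the lever draws the loop; its x points from end bar to hinge, y along the bar, z up when it lies level. It turns almost freely and falls by its own weight; it starts thrown back beyond upright, leaning over the lever on its stop.
- loop_bar (a point): the middle of the loop's end bar, the round 6 mm bar along the jig's y that must drop into the keeper's slot
- carriage: the carriage that slides along the jig's x on the base, carrying a quick coupling and, at its -x end, a grey post with the keeper; origin coincides with the jig's origin when it is out against its stop (as it starts). A spring holds it out with 13 N, growing 1.3 N per mm; travel at most 20 mm towards +x.
- keeper_mark (a point): a mark on the carriage, 60 mm above the table: the bar's centre lies about here when fully down in the slot of a keeper in mid-adjustment. The keeper is really screwed down up to 5.5 mm either way along the jig's x; its actual place is not reported. The slot, open upwards, 9.5 mm wide at the mouth, 11 mm deep, lies between two hooks on the +x side that lean over it and two ramps on the -x side.
- thread_tape: roll of white thread tape lying flat, 54 mm across, 15 mm high, loose on the table beside the jig, to be left alone; origin at the centre of its underside
- brass_tee: small brass tee fitting, 28 x 50 x 14 mm, loose on the table beside the jig, to be left alone; origin at the centre of its underside
- spanner_13: bright steel spanner lying flat, 31 x 153 x 7 mm, loose on the table beside the jig, to be left alone; origin at the centre of its underside
- push_in_2: small grey push-in fitting with a blue ring, 14 x 35 x 14 mm, loose on the table beside the jig, to be left alone; origin at the centre of its underside
- knob: the centre of the black ball knob, 16 mm across, that stands on a 6 mm stem on the middle of the end bar, its centre 30 mm above the bar along the loop's z. Pinch it from above across the jig (along the jig's y): the ball swivels freely on a pin along y, so the loop can tilt while it is held. The stem passes between the keeper's two prongs.
- ridge_mark (a point): the crest of the keeper's two ramps at mid-adjustment (5 mm to -x of keeper_mark, 8 mm higher, level with the hooks' tops; shifts with the keeper). From it the ramps fall 34 degrees away from the slot for 16 mm. Ramps and hooks lie 9 to 17 mm either side of the middle. Drawn up the ramps towards +x under a light push (about 3 N), the bar drops over the crest into the slot, in front of the hooks.

How it is judged:
By the outcome, as a careful person would: the job done as asked, in the order asked, and still so for the second after the job is handed in, with the robot touching nothing.
It also fails if it takes over 72 s, if anything falls off the work surface, if the arm or the gripper's body presses on something with over 40 N, if the wrist force passes 120 N, or if a joint passes its speed limit or range.

ROBOT

A 6-joint arm with a two-finger parallel gripper is mounted at the origin on a cart in front of the work surface, level with it; the furniture and walls round the work are solid. World frame = base frame: x ahead of the robot, y to its left, z up, the work surface at z = 0. Lengths are in m, angles in rad, forces in N, time in s.
With the tool pointing down it reaches from about 0.4 to 0.825 m from the base axis. Payload 7 kg.
Tool frame: the origin (TCP) lies on the centre line of the jaws, within the pads' length; the fingertips stand 11 mm ahead of it and the grasp point (between the pads) lies 8 mm behind it; z points along the fingers, y is the direction in which the jaws open and shut (so a half turn about z gives the same grasp; the last joint's range is limited). The gripper opens to 88 mm and grips with 3 to 60 N. Pads are 19 mm wide; open, the fingers measure 130 mm over their backs; the gripper's body (78 mm by 193 mm) begins 47 mm behind the grasp point.
Start: joints at [-0.858, 0.359, 0.012, 0, -1.224, -0.288], TCP at [0.278, -0.615, 0.238] pointing down, gripper open.
Joint ranges: [-3.07, 3.07], [-1.43, 2.12], [-1.02, 1.25], [-3.03, 1.67], [-3.05, -0], [-3.03, 3.03]. Speed limits (rad/s): [2.39, 2.39, 3.01, 3.14, 3.14, 3.14].

INTERFACE

Orientations are given as [roll, pitch, yaw] about the fixed x, y, z axes, in that order (R = Rz(yaw) Ry(pitch) Rx(roll)).
In Python, from station import * gives the robot as it stands.
- The arm moves only by the tool play_rows, never from a script. Its argument "targets" is a list of rows, each a list of 7 numbers: the turn, a rotation vector about the world's x, y, z in rad, then the shift along the world's x, y, z in m, then the opening, from 0 (shut) to 1 (fully open). A call has 1 to 12 rows; each row shifts and turns the pose as measured when the row begins; what a row does not reach is not made up. A row lasts 1/8 s, in which the tool goes at most 62.5 mm and 10.7 degrees, less where a joint would pass 70% of its speed; a pose out of reach is approached as far as the arm can. A call is refused whole if a number of a shift passes 0.0625 or a number of a turn 0.188, either way. A call with a gripper value outside its range is refused whole. The fingers move at their own pace and stop on an object; "grip_force" is the grip in N (left out, the last holds). Time passes only in rows, so rows that do not move let the fingers close. It gives the time, the measured TCP pose, the force and the opening at its end, in the units of the state.
- get_state(): the state, without advancing time (a new reading comes with each control period).
- grab_frame(name): name is "scene" or "top"; returns (picture, depth): 400x640x3 uint8, blue, green, red; 400x640 float32, m along the optical axis (not along the pixel's ray), 0 where there is no reading.
- camera_params(name): a dict with "camera_matrix" (3x3 intrinsics, pixels), "extrinsics" (4x4, takes a point from world to camera coordinates). Camera axes: x right, y up, looking along -z (the intrinsics and any distortion apply to the point x, -y, -z); pixel columns grow to the right and rows downward; lengths in m; the calibration is good to about 2 mm. A picture is of the moment at which its call begins. camera_params takes no time and is no camera call.
- job_done(): hands the job in, once; it reports no verdict.
The state is a dict: "t": time; "q": joint angles; "qd": joint speeds; "joint_efforts": joint torques, N m; "eef_pos": TCP position; "ee_rot": TCP orientation; "force": force on the tool from outside, world axes, zero at the start; "moment": the same for the moment, N m; "width": finger opening in m.
Only numpy, scipy, OpenCV 4.12 (cv2) and the standard library are available. Lean on these libraries where they do the work, as an engineer would, in place of code of your own. Each camera call takes 0.05 s, during which the arm holds its last target.

## Working session

There is one attempt and no reset: what is moved stays moved. The work goes in short steps, Python scripts to look and compute and a tool call to move; the robot and the scene stay as the last step left them, time stands still between calls to the robot, and variables do not carry over. Pictures are saved under pics/ and viewed, and the job is handed in when it is done.

Besides the shell and the picture viewer there is one more tool, called after "Emit:" as name(argument=value, ...), one argument or row to a line, values as JSON. play_rows: Moves the arm, as the interface text tells. Its arguments: {"type":"object","properties":{"targets":{"type":"array","items":{"type":"array","items":{"type":"number"}}},"grip_force":{"type":"number"}},"required":["targets"]}

```bash
ls; mkdir -p pics
python3 - <<'E'
from station import *
import cv2,numpy as np
s=get_state();print({k:(np.round(v,4).tolist() if not isinstance(v,float) else v) for k,v in s.items()})
for n in ("scene","top"):
    p,d=grab_frame(n); cv2.imwrite(f"pics/{n}0.png",p); np.save(f"{n}0.npy",d)
    c=camera_params(n); print(n,{k:np.round(v,4).tolist() if hasattr(v,'__len__') and not isinstance(v,str) else v for k,v in c.items()})
E
```

```text
pics
{'t': 0.0, 'q': [-0.8579, 0.3594, 0.011, -0.0004, -1.2241, -0.2881], 'qd': [-0.001, 0.0004, -0.0012, 0.0017, 0.0007, 0.0007], 'joint_efforts': [0.0016, -58.2715, 29.3058, 6.9968, 0.0068, -0.0001], 'eef_pos': [0.278, -0.6146, 0.2366], 'ee_rot': [3.1399, -0.0001, -2.717], 'force': [-0.0879, 0.2528, 0.5623], 'moment': [0.0026, 0.0186, 0.0181], 'width': 0.0874526788329837}
scene {'camera_matrix': [[482.4386, 0.0, 321.4692], [0.0, 482.4386, 202.143], [0.0, 0.0, 1.0]], 'extrinsics': [[0.7996, -0.6005, 0.0037, -0.4483], [0.2954, 0.3987, 0.8682, -0.2283], [-0.5229, -0.6931, 0.4962, -0.7032], [0.0, 0.0, 0.0, 1.0]]}
top {'camera_matrix': [[385.3379, 0.0, 320.5581], [0.0, 385.3379, 198.7704], [0.0, 0.0, 1.0]], 'extrinsics': [[0.0149, -0.9997, 0.0179, -0.0682], [0.9892, 0.0174, 0.1455, -0.5179], [-0.1458, 0.0156, 0.9892, -0.9116], [0.0, 0.0, 0.0, 1.0]]}
```

View pics/scene0.png

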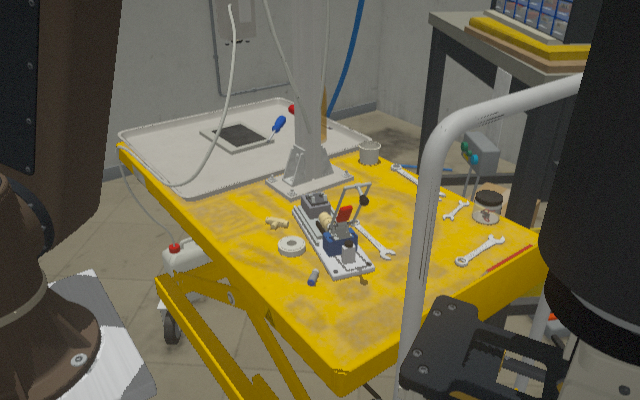

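View pics/top0.png

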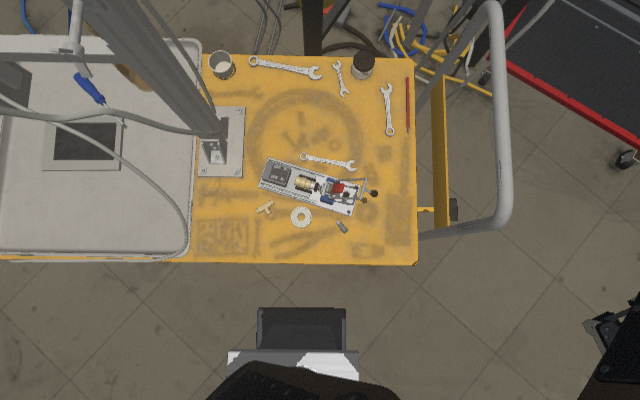

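```bash
cat > h.py <<'E'
import numpy as np,cv2
from station import *
def unproj(n,d,pts,win=0):
    c=camera_params(n);K=c["camera_matrix"];E=np.array(c["extrinsics"]);R=E[:3,:3];t=E[:3,3];out=[]
    for u,v in pts:
        z=d[int(round(v)),int(round(u))]
        x=(u-K[0][2])/K[0][0]*z; y=(v-K[1][2])/K[1][1]*z
        out.append(R.T@(np.array([x,-y,-z])-t))
    return np.array(out)
def ray(n,u,v,zw):
    c=camera_params(n);K=c["camera_matrix"];E=np.array(c["extrinsics"]);R=E[:3,:3];t=E[:3,3]
    o=-R.T@t; dr=R.T@np.array([(u-K[0][2])/K[0][0],-(v-K[1][2])/K[1][1],-1]); return o+dr*(zw-o[2])/dr[2]
def proj(n,P):
    c=camera_params(n);K=c["camera_matrix"];E=np.array(c["extrinsics"])
    p=np.atleast_2d(P)@E[:3,:3].T+E[:3,3]; return np.c_[K[0][2]+K[0][0]*p[:,0]/-p[:,2],K[1][2]+K[1][1]*-p[:,1]/-p[:,2]]
def crop(p,name,x0,x1,y0,y1,s):
    cv2.imwrite(name,cv2.resize(p[y0:y1,x0:x1],None,fx=s,fy=s,interpolation=cv2.INTER_CUBIC))
E
python3 - <<'E'
from h import *
crop(cv2.imread("pics/scene0.png"),"pics/sc.png",260,410,160,300,5)
crop(cv2.imread("pics/top0.png"),"pics/tc.png",245,395,135,245,5)
E
```

```text
(no output)
```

View pics/sc.png

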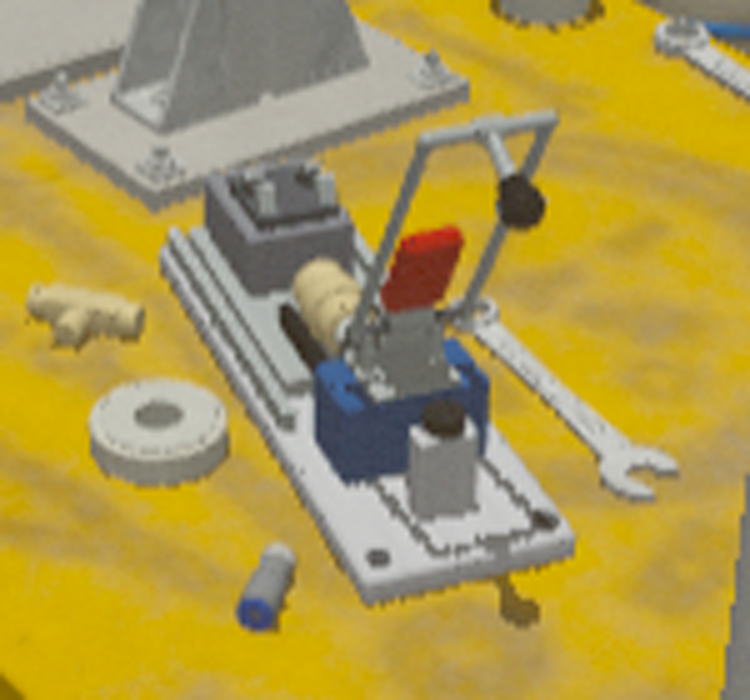

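View pics/tc.png

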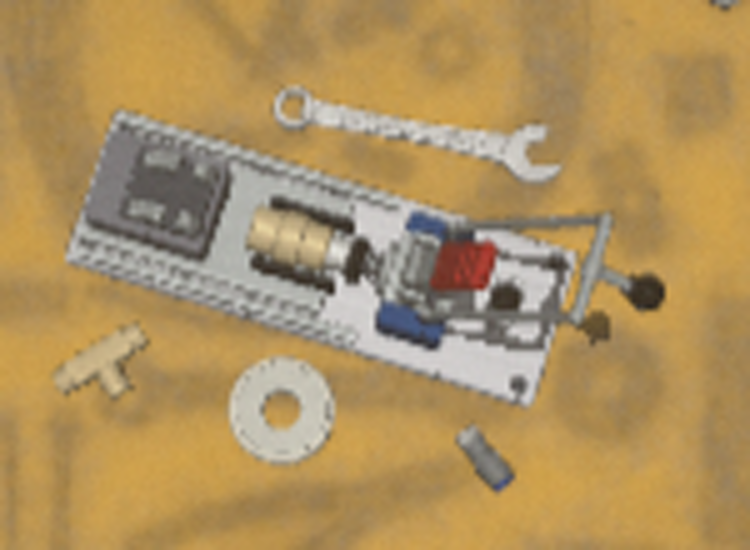

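Run:
```python
from h import *
from scipy.optimize import least_squares
C=np.array([[-.125,.042,.012],[-.125,-.042,.012],[.125,-.042,.012],[.125,.042,.012]])
def up(x,y,x0,y0): return (x0+(x+.5)/5-.5,y0+(y+.5)/5-.5)
T=np.array([up(x,y,245,135) for x,y in [(119,111),(68,262),(526,405),(576,256)]])
S=np.array([up(x,y,260,160) for x,y in [(160,250),(369,585),(577,545)]])
Pt=np.array([ray("top",u,v,.012) for u,v in T]);Ps=np.array([ray("scene",u,v,.012) for u,v in S])
print(np.round(Pt,4));print(np.round(Ps,4))
def jw(p,P):
    c,s=np.cos(p[2]),np.sin(p[2]);R=np.array([[c,-s,0],[s,c,0],[0,0,1]]);return P@R.T+[p[0],p[1],0]
for nm,f in (("top",lambda p:(proj("top",jw(p,C))-T).ravel()),("scene",lambda p:(proj("scene",jw(p,C[1:]))-S).ravel()),("both",lambda p:np.r_[(proj("top",jw(p,C))-T).ravel(),(proj("scene",jw(p,C[1:]))-S).ravel()])):
    r=least_squares(f,[.5,-.05,-1.86]);print(nm,np.round(r.x,4),np.round(r.fun,2))
# depth points
d=np.load("top0.npy");ds=np.load("scene0.npy")
k=up(646,292,245,135);print("knob top",k,unproj("top",d,[k]))
k2=up(520,200,260,160);print("knob scene",unproj("scene",ds,[k2]))
```

```text
[[ 0.6295  0.0754  0.012 ]
 [ 0.5503  0.0986  0.012 ]
 [ 0.4813 -0.1346  0.012 ]
 [ 0.5581 -0.1599  0.012 ]]
[[ 0.5518  0.0968  0.012 ]
 [ 0.4817 -0.1402  0.012 ]
 [ 0.5562 -0.1671  0.012 ]]
top [ 0.5549 -0.0301 -1.8632] [-0.77 -0.62 -1.23 -0.18  1.21  1.06  0.79 -0.36]
scene [ 0.5558 -0.0342 -1.8692] [ 0.02 -0.24 -0.84  0.9   0.84 -0.89]
both [ 0.5557 -0.0319 -1.863 ] [-0.09 -0.9  -0.53 -0.46  1.91  0.75  1.47 -0.67 -0.94 -0.54 -1.27  0.26
  0.22 -1.67]
knob top (373.8, 193.0) [[ 0.51289225 -0.16994589  0.17675101]]
knob scene [[ 0.51185611 -0.17498503  0.173767  ]]
```

```bash
cat >> h.py <<'E'
def jw(p,P):
    P=np.atleast_2d(P);c,s=np.cos(p[2]),np.sin(p[2]);R=np.array([[c,-s,0],[s,c,0],[0,0,1]]);return P@R.T+[p[0],p[1],0]
def wj(p,P):
    P=np.atleast_2d(P)-[p[0],p[1],0];c,s=np.cos(p[2]),np.sin(p[2]);R=np.array([[c,-s,0],[s,c,0],[0,0,1]]);return P@R
def overlay(img,n,p,segs,x0,x1,y0,y1,s,name):
    im=cv2.resize(img[y0:y1,x0:x1],None,fx=s,fy=s,interpolation=cv2.INTER_CUBIC)
    for pts,col in segs:
        q=proj(n,jw(p,np.array(pts)));q=((q-[x0,y0]+.5)*s-.5)
        cv2.polylines(im,[np.round(q*8).astype(np.int32)],False,col,1,cv2.LINE_AA,3)
    cv2.imwrite(name,im)
E
python3 - <<'E'
from h import *
C=[[-.125,.042,.012],[-.125,-.042,.012],[.125,-.042,.012],[.125,.042,.012],[-.125,.042,.012]]
B=[[a,b,0] for a,b,_ in C]
K=[[-.1,-.03,.06],[-.1,.03,.06]]
p=[.5553,-.032,-1.866]
segs=[(C,(0,0,255)),(B,(255,0,0)),([[.05,-.03,.062],[.05,.03,.062]],(0,255,0)),([[-.125,0,.012],[.125,0,.012]],(0,255,255))]
for n,b in (("top",(245,395,135,245)),("scene",(280,390,180,290))):
    overlay(cv2.imread(f"pics/{n}0.png"),n,p,segs,*b,5 if n=="top" else 7,f"pics/ov_{n}.png")
E
```

```text
(no output)
```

View pics/ov_top.png

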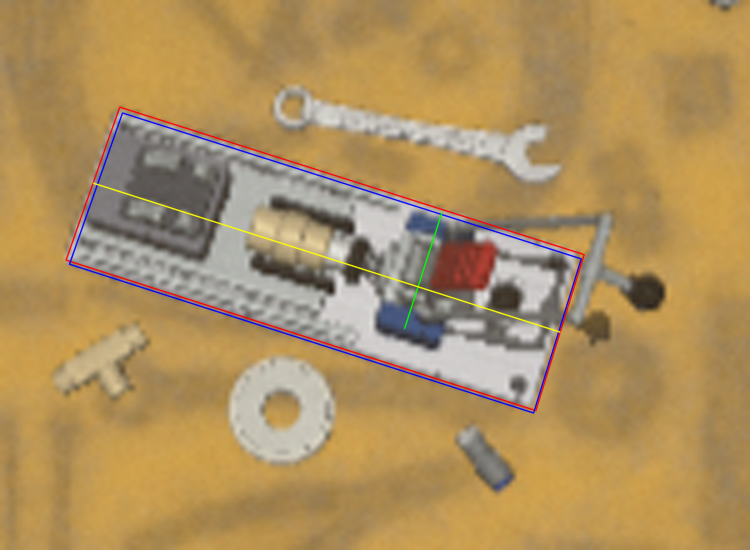

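View pics/ov_scene.png

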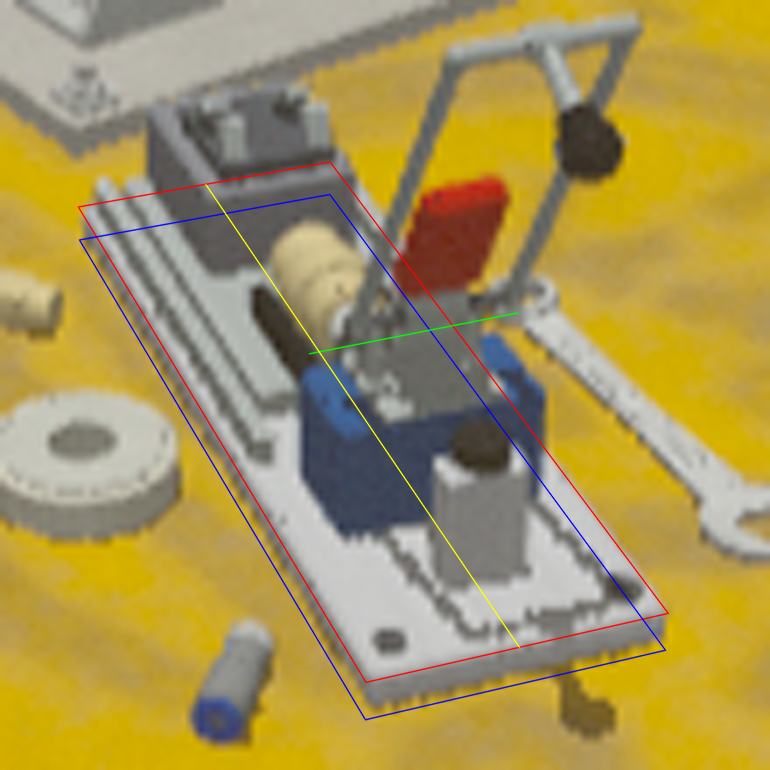

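Run:
```python
from h import *
d=np.load("top0.npy");ds=np.load("scene0.npy")
pt=[(490,8),(500,40),(503,80),(505,120),(506,160),(504,190),(497,212),(470,226),(440,233),(425,236),(442,100),(415,262),(417,60),(372,193)]
for a,b in zip(pt,unproj("top",d,pt)): print(a,np.round(b,3))
ps=[(570,87),(530,97),(480,112),(445,135),(430,170),(424,220),(417,280),(411,330),(407,365)]
print()
for a,b in zip(ps,unproj("scene",ds,ps)): print(a,np.round(b,3))
```

```text
(490, 8) [ 0.812 -0.345  0.368]
(500, 40) [ 0.745 -0.354  0.379]
(503, 80) [ 0.674 -0.356  0.377]
(505, 120) [ 0.605 -0.356  0.376]
(506, 160) [ 0.538 -0.353  0.377]
(504, 190) [ 0.489 -0.348  0.375]
(497, 212) [ 0.455 -0.342  0.36 ]
(470, 226) [ 0.441 -0.343  0.248]
(440, 233) [ 0.438 -0.343  0.069]
(425, 236) [ 0.437 -0.344 -0.057]
(442, 100) [ 0.76  -0.352  0.089]
(415, 262) [ 0.368 -0.3    0.001]
(417, 60) [ 1.301 -0.517 -0.718]
(372, 193) [ 0.513 -0.166  0.176]

(570, 87) [ 0.687 -0.366  0.369]
(530, 97) [ 0.597 -0.365  0.372]
(480, 112) [ 0.502 -0.365  0.373]
(445, 135) [ 0.448 -0.364  0.359]
(430, 170) [ 0.433 -0.363  0.322]
(424, 220) [ 0.433 -0.363  0.259]
(417, 280) [ 0.434 -0.363  0.171]
(411, 330) [ 0.433 -0.365  0.09 ]
(407, 365) [ 0.212 -0.543  0.334]
```

Run:
```python
from h import *
p=[.5555,-.033,-1.867]
for n,b in (("top",(245,395,135,245)),("scene",(280,390,180,290))):
    d=np.load(n+"0.npy"); im=cv2.imread(f"pics/{n}0.png")
    vv,uu=np.mgrid[b[2]:b[3],b[0]:b[1]]
    P=wj(p,unproj(n,d,np.c_[uu.ravel(),vv.ravel()]));uv=np.c_[uu.ravel(),vv.ravel()];cols=im[uv[:,1],uv[:,0]].astype(int)
    np.savez(n+"_pc.npz",P=P,uv=uv,cols=cols)
    # knob: dark & z>.15
    m=(cols.max(1)<75)&(P[:,2]>.14)&(P[:,2]<.25); print(n,"knob",m.sum(),P[m].mean(0).round(4),P[m].min(0).round(4),P[m].max(0).round(4))
    m=(cols.max(1)>=75)&(P[:,2]>.17)&(P[:,2]<.25); print(n,"loop top",m.sum(),P[m].mean(0).round(4),P[m].min(0).round(4),P[m].max(0).round(4))
    m=(cols[:,2]>110)&(cols[:,1]<60)&(P[:,2]>.05); print(n,"red",m.sum(),P[m].mean(0).round(4),P[m].min(0).round(4),P[m].max(0).round(4))
    # keeper region height profile
    m=(P[:,0]<-.05)&(P[:,2]>.045)&(abs(P[:,1])<.045)&(P[:,2]<.11)
    print(n,"keeper",m.sum(),P[m].min(0).round(4),P[m].max(0).round(4))
    m=(P[:,0]<-.04)&(P[:,2]>.055)&(abs(P[:,1])<.02)&(P[:,2]<.11); print(n,m.sum(),np.c_[P[m],cols[m]][np.argsort(P[m][:,0])].round(3)[::max(1,m.sum()//40)] if n=="top" else "")
```

```text
top knob 31 [ 0.1441 -0.0012  0.1752] [ 0.1379 -0.0061  0.1698] [0.151  0.0046 0.1796]
top loop top 122 [ 1.211e-01 -1.000e-04  1.823e-01] [ 0.1084 -0.0238  0.1702] [0.1496 0.0246 0.1894]
top red 69 [ 0.0659 -0.001   0.1085] [ 0.0553 -0.0112  0.0887] [0.0787 0.0081 0.1228]
top keeper 480 [-0.1191 -0.0248  0.0452] [-0.057   0.0232  0.0709]
top 202 [[-1.01e-01 -5.00e-03  5.60e-02  8.70e+01  9.10e+01  9.50e+01]
 [-1.00e-01  1.00e-03  5.60e-02  1.11e+02  1.12e+02  1.15e+02]
 [-9.90e-02 -1.00e-02  5.60e-02  9.70e+01  9.90e+01  1.01e+02]
 [-9.80e-02 -1.20e-02  5.80e-02  8.50e+01  9.00e+01  9.30e+01]
 [-9.70e-02  1.40e-02  5.80e-02  1.14e+02  1.18e+02  1.19e+02]
 [-9.60e-02 -1.20e-02  5.80e-02  1.25e+02  1.30e+02  1.32e+02]
 [-9.40e-02  7.00e-03  5.70e-02  9.70e+01  1.00e+02  1.04e+02]
 [-9.30e-02 -5.00e-03  5.70e-02  8.50e+01  8.70e+01  9.10e+01]
 [-9.20e-02  1.00e-02  6.20e-02  1.43e+02  1.48e+02  1.48e+02]
 [-9.10e-02  1.30e-02  6.00e-02  1.40e+02  1.46e+02  1.46e+02]
 [-9.00e-02  1.00e-03  5.70e-02  8.90e+01  8.90e+01  9.60e+01]
 [-8.90e-02 -1.00e-03  5.60e-02  8.40e+01  8.50e+01  9.10e
[... 1480 characters left out ...]
0e-02  8.30e+01  8.50e+01  9.00e+01]
 [-6.50e-02 -1.70e-02  6.80e-02  1.18e+02  1.24e+02  1.25e+02]
 [-6.40e-02 -1.30e-02  6.30e-02  1.06e+02  1.11e+02  1.14e+02]
 [-6.30e-02  5.00e-03  5.60e-02  8.70e+01  9.00e+01  9.40e+01]
 [-6.20e-02 -1.20e-02  6.30e-02  9.90e+01  1.06e+02  1.07e+02]
 [-6.10e-02 -8.00e-03  5.70e-02  7.00e+01  7.50e+01  8.00e+01]]
scene knob 70 [ 0.1478 -0.0002  0.1727] [ 0.1376 -0.0057  0.1663] [0.154  0.0068 0.1771]
scene loop top 171 [0.1218 0.0007 0.1817] [ 0.1118 -0.0238  0.1701] [0.1479 0.0259 0.1884]
scene red 167 [ 0.0741 -0.0016  0.1064] [ 0.0621 -0.0117  0.0857] [0.0823 0.0111 0.1226]
scene keeper 376 [-0.1172 -0.0242  0.0453] [-0.0535  0.0237  0.0691]
scene 173
```

Run:
```python
from h import *
d=np.load("top0.npy")
pt=[(215,150),(205,125),(180,80),(150,50),(110,10),(190,210),(175,170),(110,120),(225,120),(235,172),(222,65),(215,140),(140,30),(170,40)]
for a,b in zip(pt,unproj("top",d,pt)): print(a,np.round(b,3))
for n in ("top","scene"):
    f=np.load(n+"_pc.npz");P=f["P"]
    m=(abs(abs(P[:,1])-.013)<.005)&(P[:,2]>.0555)&(P[:,0]<-.05)&(P[:,0]>-.11)
    Q=P[m]
    for lo in np.arange(-.106,-.054,.003):
        k=(Q[:,0]>=lo)&(Q[:,0]<lo+.003)
        if k.any(): print(n,round(lo+.0015,4),k.sum(),np.percentile(Q[k,2],[10,50,90]).round(4))
```

```text
(215, 150) [0.643 0.211 0.018]
(205, 125) [0.649 0.189 0.193]
(180, 80) [0.677 0.191 0.346]
(150, 50) [0.654 0.182 0.485]
(110, 10) [0.649 0.188 0.578]
(190, 210) [0.487 0.263 0.024]
(175, 170) [0.592 0.315 0.003]
(110, 120) [0.718 0.486 0.014]
(225, 120) [0.715 0.184 0.041]
(235, 172) [0.586 0.157 0.022]
(222, 65) [ 0.884  0.211 -0.001]
(215, 140) [0.646 0.192 0.096]
(140, 30) [0.664 0.183 0.516]
(170, 40) [0.94  0.346 0.021]
top -0.1015 3 [0.0557 0.056  0.0566]
top -0.0985 5 [0.0558 0.0564 0.0579]
top -0.0955 7 [0.0575 0.0586 0.0594]
top -0.0925 9 [0.0571 0.0596 0.063 ]
top -0.0895 8 [0.0603 0.0624 0.0646]
top -0.0865 8 [0.0616 0.0631 0.0646]
top -0.0835 9 [0.0646 0.0656 0.0674]
top -0.0805 13 [0.0565 0.0648 0.0688]
top -0.0775 6 [0.0558 0.0573 0.0589]
top -0.0745 8 [0.0557 0.0569 0.0584]
top -0.0715 3 [0.0577 0.0634 0.0652]
top -0.0685 10 [0.0655 0.0673 0.0684]
top -0.0655 14 [0.0582 0.0664 0.0698]
top -0.0625 11 [0.0579 0.061  0.0647]
scene -0.1015 1 [0.0556 0.0556 0.0556]
scene -0.0985 3 [0.0558 0.0566 0.0567]
scene -0.0955 2 [0.0564 0.0565 0.0565]
scene -0.0925 2 [0.0556 0.0561 0.0566]
scene -0.0895 2 [0.0594 0.0603 0.0612]
scene -0.0865 1 [0.0573 0.0573 0.0573]
scene -0.0835 10 [0.0572 0.0607 0.0638]
scene -0.0805 19 [0.0561 0.0614 0.0671]
scene -0.0775 14 [0.0558 0.0632 0.0668]
scene -0.0745 2 [0.0558 0.056  0.0562]
scene -0.0715 3 [0.056  0.0563 0.0567]
scene -0.0685 6 [0.0605 0.0665 0.0673]
scene -0.0655 8 [0.0592 0.0665 0.068 ]
scene -0.0625 31 [0.0569 0.0624 0.0677]
scene -0.0595 11 [0.0564 0.0618 0.0646]
scene -0.0565 2 [0.0613 0.0623 0.0634]
```

Run:
```python
from h import *
p=[.5555,-.033,-1.867]
for n in ("top","scene"):
    f=np.load(n+"_pc.npz");P=f["P"];cols=f["cols"]
    m=(cols.max(1)<75)&(P[:,2]>.14)&(P[:,2]<.25)
    W=jw(p,P[m]);c=camera_params(n);E=np.array(c["extrinsics"]);o=-E[:3,:3].T@E[:3,3]
    print(n,"cam",o.round(3))
    uv=f["uv"][m];mid=(uv.min(0)+uv.max(0))/2;print(mid,uv.mean(0),uv.min(0),uv.max(0))
    w=W.mean(0);r=(w-o)/np.linalg.norm(w-o);C=w+r*.0053;print("centre",C.round(4),wj(p,C).round(4))
    m=(cols.max(1)>=75)&(P[:,2]>.182)&(P[:,2]<.25); w=jw(p,P[m]).mean(0);r=(w-o)/np.linalg.norm(w-o);print("bar",wj(p,w+r*.002).round(4))
```

```text
top cam [ 0.38  -0.045  0.978]
[374.  193.5] [373.93548387 193.41935484] [371 191] [377 196]
centre [ 0.5131 -0.1713  0.1701] [[ 0.1446 -0.0002  0.1701]]
bar [[0.1181 0.0007 0.1838]]
scene cam [ 0.058 -0.666  0.549]
[364.  199.5] [363.41428571 199.94285714] [360 195] [368 204]
centre [ 0.5153 -0.1709  0.1701] [[0.1436 0.0018 0.1701]]
bar [[0.1187 0.0012 0.1836]]
```

Run:
```python
import numpy as np
a0=np.arctan2(-.6146,.278);a1=np.arctan2(-.171,.514)
A=np.linspace(a0,a1,10);r=np.linspace(.63,.55,10)
P=np.c_[r*np.cos(A),r*np.sin(A)]
print("first",P[0]-[.278,-.6146]);print(np.diff(P,axis=0).round(3).tolist(),np.diff(A)[0],P[-1])
```

```text
first [-0.01836009  0.04059032]
[[0.047, 0.034], [0.043, 0.038], [0.039, 0.041], [0.034, 0.044], [0.03, 0.046], [0.025, 0.048], [0.02, 0.049], [0.015, 0.05], [0.01, 0.051]] 0.09164915595559275 [ 0.52187726 -0.17362064]
```

Emit:
play_rows(
  targets=[
    [0, 0, 0, -0.005, 0.01, 0.055, 0.5],
    [0, 0, 0, -0.005, 0.01, 0.055, 0.5],
    [0, 0, 0, -0.004, 0.01, 0.055, 0.5],
    [0, 0, 0, -0.004, 0.01, 0.05, 0.5],
  ],
  grip_force=15,
)

```text
t: 0.6
eef_pos: [0.2579, -0.5709, 0.4495]
ee_rot: [3.125, -0.003, -2.717]
force: [-0.6, 0.3, 0.1]
width: 0.0533
```

Emit:
play_rows(
  targets=[
    [0, 0, 0.0916, 0.047, 0.034, 0, 0.5],
    [0, 0, 0.0916, 0.043, 0.038, 0, 0.5],
    [0, 0, 0.0916, 0.039, 0.041, 0, 0.5],
    [0, 0, 0.0916, 0.034, 0.044, 0, 0.5],
    [0, 0, 0.0916, 0.03, 0.046, 0, 0.5],
    [0, 0, 0.0916, 0.025, 0.048, 0, 0.5],
    [0, 0, 0.0916, 0.02, 0.049, 0, 0.5],
  ],
)

```text
t: 1.48
eef_pos: [0.4998, -0.2637, 0.4512]
ee_rot: [3.128, -0.002, -2.063]
force: [1.0, 0.1, 0.2]
width: 0.0438
```

Emit:
play_rows(
  targets=[
    [-0.004, -0.013, 0.098, 0.007, 0.047, -0.02, 0.5],
    [0, 0, 0.098, 0.007, 0.046, -0.04, 0.5],
    [0, 0, 0, 0, 0, -0.05, 0.5],
    [0, 0, 0, 0, 0, -0.05, 0.5],
    [0, 0, 0, 0, 0, -0.04, 0.5],
    [0, 0, 0, 0, 0, 0, 0.5],
  ],
)

```text
t: 2.22
eef_pos: [0.5135, -0.163, 0.2447]
ee_rot: [3.14, 0.001, -1.852]
force: [0.7, -0.2, 0.9]
width: 0.0437
```

Run:
```python
from h import *
p=[.5555,-.033,-1.867]
s=get_state();e=s["eef_pos"];print(np.round(e,4),np.round(s["ee_rot"],4),wj(p,e).round(4),np.round(s["force"],2))
for n in ("scene","top"):
    im,d=grab_frame(n);cv2.imwrite(f"pics/{n}1.png",im)
    t=proj(n,np.array(e)+[0,0,-.011]);print(n,t)
    b=(300,420,130,260) if n=="scene" else (300,420,140,240)
    crop(im,f"pics/{n}1c.png",*b,6)
```

```text
[ 0.5135 -0.163   0.2447] [ 3.1404e+00  8.0000e-04 -1.8517e+00] [[ 0.1366 -0.0022  0.2447]] [ 0.71 -0.21  0.9 ]
scene [[361.1238528  162.28740048]]
top [[374.76977002 187.96514321]]
```

View pics/scene1c.png

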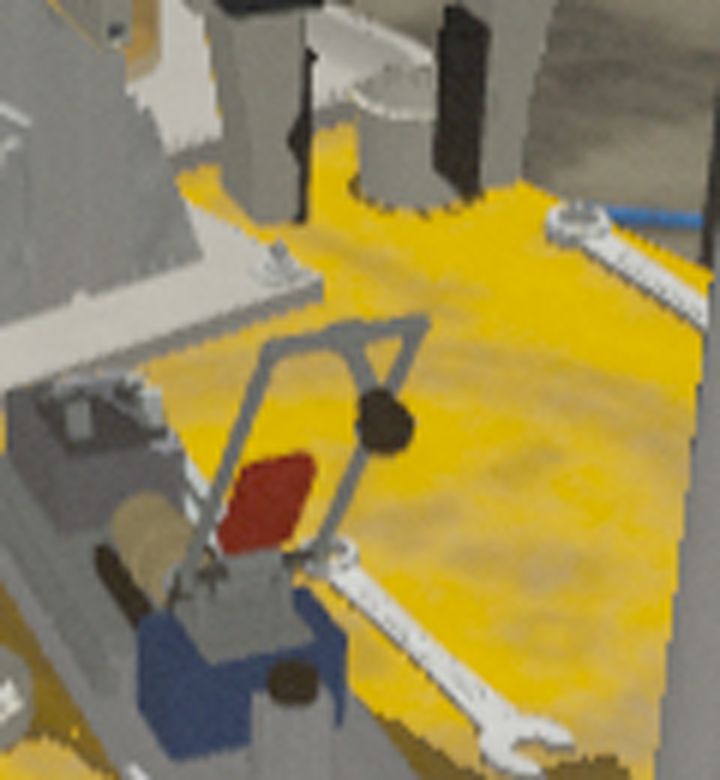

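View pics/top1c.png

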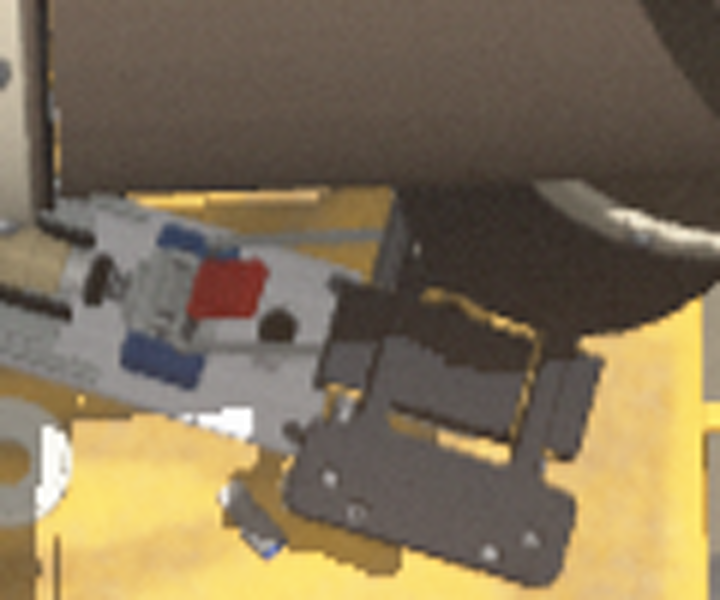

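Emit:
play_rows(
  targets=[
    [0, 0, -0.015, 0.001, -0.008, -0.02, 0.5],
    [0, 0, 0, 0, 0, -0.03, 0.5],
    [0, 0, 0, 0, 0, -0.02, 0.5],
    [0, 0, 0, 0, 0, -0.01, 0.5],
    [0, 0, 0, 0, 0, 0, 0.5],
  ],
)

```text
t: 2.95
eef_pos: [0.5245, -0.1732, 0.1787]
ee_rot: [-3.118, 0.005, -1.866]
force: [0.8, 0.1, 0.1]
width: 0.0438
```

```bash
cat > look.py <<'E'
from h import *
import sys
p=[.5555,-.033,-1.867]
tag=sys.argv[1]
s=get_state();e=np.array(s["eef_pos"]);R=np.array([[np.cos(p[2]),-np.sin(p[2])],[np.sin(p[2]),np.cos(p[2])]])
f=np.array(s["force"]);print("t",round(s["t"],2),"jig tcp",wj(p,e).round(4),"rot",np.round(s["ee_rot"],4),"Fjig",(f[:2]@R).round(2),f[2].round(2),"w",round(s["width"],4))
if len(sys.argv)>2:
  for n in sys.argv[2].split(","):
    im,d=grab_frame(n);cv2.imwrite(f"pics/{n}{tag}.png",im);np.save(f"{n}{tag}.npy",d)
    b=(290,400,150,280) if n=="scene" else (250,390,140,240)
    crop(im,f"pics/{n}{tag}c.png",*b,6)
E
python3 look.py 2 scene
```

```text
t 2.95 jig tcp [[0.1431 0.0112 0.1787]] rot [-3.1178  0.0047 -1.8662] Fjig [-0.37  0.77] 0.12 w 0.0438
```

View pics/scene2c.png

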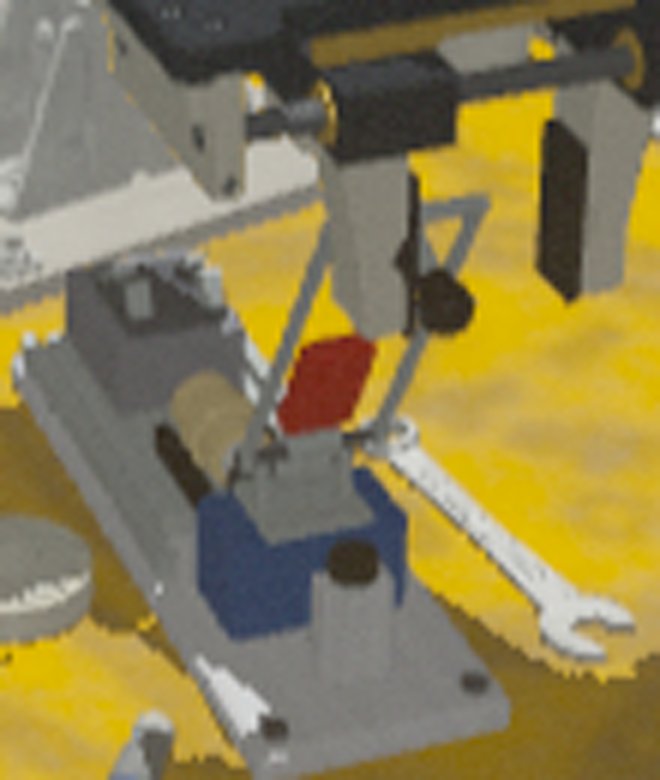

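```bash
python3 -c "
from h import *
s=get_state();print(np.round(s['q'],3),np.round(s['qd'],3),np.round(s['joint_efforts'],1),np.round(s['moment'],2))"
```

```text
[ 0.038  0.191 -0.364  0.004 -0.991 -0.336] [ 0.002 -0.005  0.001  0.003  0.003 -0.   ] [ -0.  -41.1  25.7   6.1   0.1  -0. ] [0.04 0.11 0.02]
```

Emit:
play_rows(
  targets=[
    [0.007, 0.023, 0, -0.0105, 0.0025, 0, 0.5],
    [0, 0, 0, 0, 0, 0, 0.5],
  ],
)

```text
t: 3.25
eef_pos: [0.5145, -0.1706, 0.1812]
ee_rot: [-3.14, 0.005, -1.866]
force: [-0.3, -0.9, 0.6]
width: 0.0435
```

```bash
python3 look.py 3
```

```text
t 3.25 jig tcp [[0.1436 0.001  0.1812]] rot [-3.1398  0.0055 -1.8659] Fjig [ 0.92 -0.04] 0.58 w 0.0435
```

Now down slowly and close on the ball.

Emit:
play_rows(
  targets=[
    [0, 0, 0, 0, 0, -0.008, 0.5],
    [0, 0, 0, 0, 0, -0.008, 0.5],
    [0, 0, 0, 0, 0, 0, 0.5],
  ],
)

```text
t: 3.62
eef_pos: [0.5146, -0.1706, 0.1644]
ee_rot: [-3.139, 0.006, -1.866]
force: [-0.8, -0.1, -0.8]
width: 0.044
```

```bash
python3 look.py 4 scene,top
```

```text
t 3.62 jig tcp [[0.1435 0.001  0.1644]] rot [-3.1393  0.0057 -1.8659] Fjig [ 0.3  -0.77] -0.82 w 0.044
```

View pics/scene4c.png

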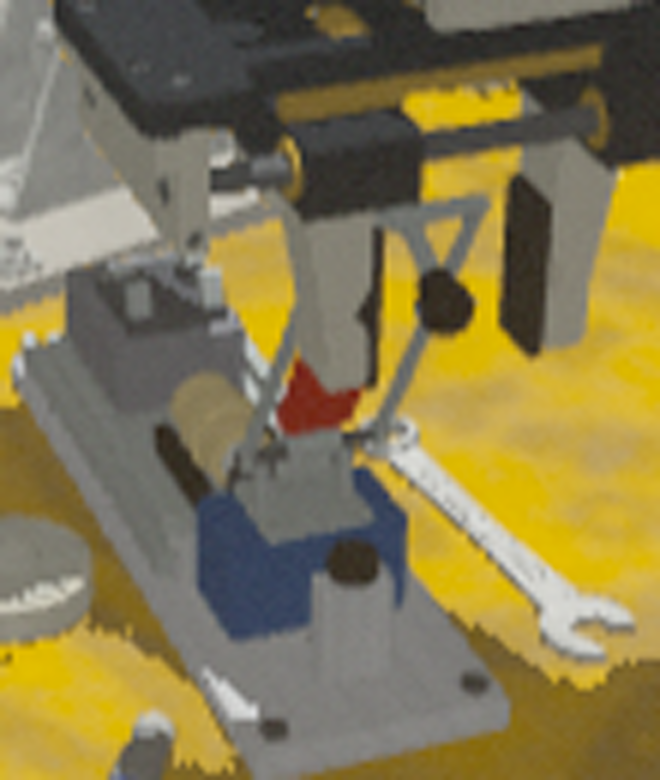

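Emit:
play_rows(
  targets=[
    [0, 0, 0, 0, 0, 0, 0],
    [0, 0, 0, 0, 0, 0, 0],
    [0, 0, 0, 0, 0, 0, 0],
    [0, 0, 0, 0, 0, 0, 0],
  ],
  grip_force=15,
)

```text
t: 4.22
eef_pos: [0.5152, -0.1706, 0.1655]
ee_rot: [-3.138, 0.006, -1.866]
force: [-0.9, 0.4, -0.6]
width: 0.0143
```

```bash
python3 look.py 5 scene
python3 - <<'E'
import numpy as np
# path plan: ball rel. hinge circle; jig mm
P=np.array([50,62.]);d=[]
def K(phi,th):
    H=P+16*np.array([np.sin(phi),np.cos(phi)]);u=np.array([np.cos(th),np.sin(th)]);return H+125*u+30*np.array([u[1],-u[0]]),H+125*u
from scipy.optimize import fsolve
for g in ([144,170],[143.5,169.5]):
    print(g,fsolve(lambda v:K(*v)[0]-g,[.69,1.08]))
E
```

```text
t 4.22 jig tcp [[0.1434 0.0017 0.1655]] rot [-3.1378  0.0059 -1.8657] Fjig [-0.18 -0.94] -0.61 w 0.0143
[144, 170] [0.32239703 1.04236321]
[143.5, 169.5] [0.22905149 1.03222383]
```

View pics/scene5c.png

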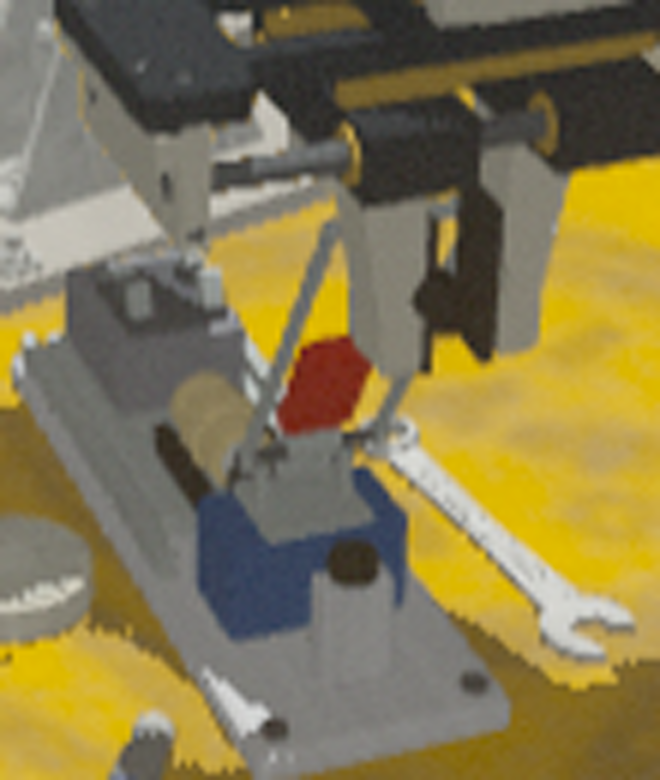

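```bash
cat > plan.py <<'E'
import numpy as np
P=np.array([50,62.])
def K(phi,th):
    H=P+16*np.array([np.sin(phi),np.cos(phi)]);u=np.array([np.cos(th),np.sin(th)]);return H+125*u+30*np.array([u[1],-u[0]]),H+125*u
E
python3 - <<'E'
from plan import *
N=16
ph=np.linspace(.32,-.75,N+1);th=np.linspace(1.042,2.9,N+1)
k=np.array([K(a,b)[0] for a,b in zip(ph,th)]);print(k[[0,4,8,12,16]].round(1).tolist(),K(ph[-1],th[-1])[1])
for d in np.diff(k,axis=0)/1000: print("[0,0,0,%.4f,%.4f,%.4f,0],"%(-.2918*d[0],-.9565*d[0],d[1]))
E
```

```text
[[144.0, 170.0], [88.8, 200.8], [25.5, 204.4], [-33.1, 180.1], [-75.1, 132.7]] [-82.2759908  103.61318805]
[0,0,0,0.0036,0.0118,0.0100,0],
[0,0,0,0.0039,0.0129,0.0085,0],
[0,0,0,0.0042,0.0137,0.0070,0],
[0,0,0,0.0044,0.0144,0.0053,0],
[0,0,0,0.0045,0.0149,0.0036,0],
[0,0,0,0.0046,0.0152,0.0018,0],
[0,0,0,0.0047,0.0153,0.0000,0],
[0,0,0,0.0046,0.0152,-0.0018,0],
[0,0,0,0.0045,0.0149,-0.0036,0],
[0,0,0,0.0044,0.0144,-0.0053,0],
[0,0,0,0.0042,0.0138,-0.0070,0],
[0,0,0,0.0039,0.0129,-0.0085,0],
[0,0,0,0.0036,0.0119,-0.0100,0],
[0,0,0,0.0033,0.0108,-0.0113,0],
[0,0,0,0.0029,0.0095,-0.0125,0],
[0,0,0,0.0025,0.0080,-0.0135,0],
```

Emit:
play_rows(
  targets=[
    [0, 0, 0, 0.0036, 0.0118, 0.01, 0],
    [0, 0, 0, 0.0039, 0.0129, 0.0085, 0],
    [0, 0, 0, 0.0042, 0.0137, 0.007, 0],
    [0, 0, 0, 0.0044, 0.0144, 0.0053, 0],
  ],
)

```text
t: 4.78
eef_pos: [0.5315, -0.1146, 0.1968]
ee_rot: [-3.139, 0.007, -1.867]
force: [0.9, 0.6, -5.4]
width: 0.0144
```

```bash
python3 look.py 6 scene
```

```text
t 4.78 jig tcp [[0.0851 0.0008 0.1968]] rot [-3.1394  0.0069 -1.8672] Fjig [-0.83  0.67] -5.35 w 0.0144
```

View pics/scene6c.png

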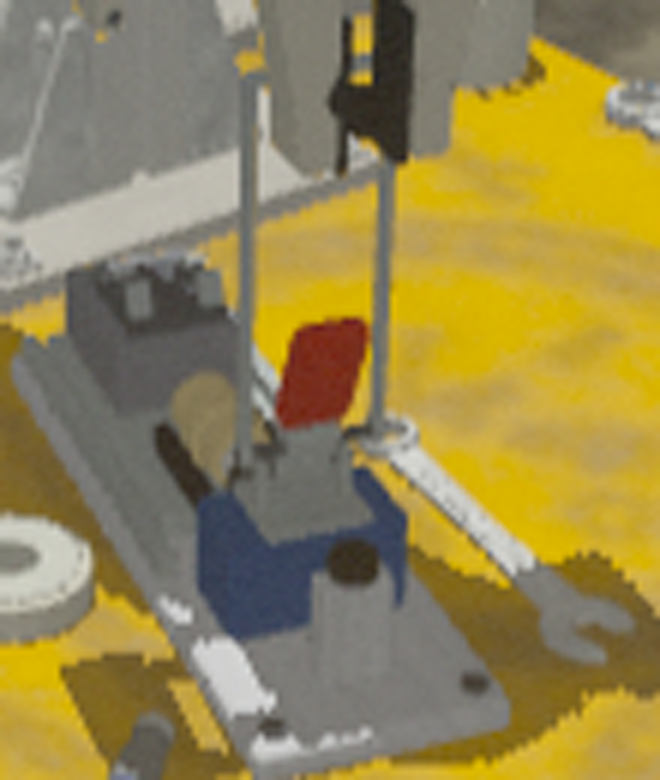

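Emit:
play_rows(
  targets=[
    [0, 0, 0, 0.004, 0.0129, 0.0026, 0],
    [0, 0, 0, 0.0046, 0.015, 0.001, 0],
    [0, 0, 0, 0.0047, 0.0153, 0, 0],
    [0, 0, 0, 0.0046, 0.0152, -0.0018, 0],
    [0, 0, 0, 0.0045, 0.0149, -0.0036, 0],
    [0, 0, 0, 0.0044, 0.0144, -0.0053, 0],
  ],
)

```text
t: 5.58
eef_pos: [0.5597, -0.0198, 0.1889]
ee_rot: [-3.141, 0.005, -1.867]
force: [-0.2, -4.0, -6.1]
width: 0.0144
```

```bash
python3 look.py 7
```

```text
t 5.58 jig tcp [[-1.380e-02  1.000e-04  1.889e-01]] rot [-3.1411  0.005  -1.8665] Fjig [3.85 1.01] -6.13 w 0.0144
```

Run:
```python
from plan import *
from scipy.optimize import fsolve
c=fsolve(lambda v:K(*v)[0]-[-13.2,193.4],[0,2.2]);print(c,np.linalg.norm(K(*c)[0]-[-13.2,193.4]))
N=7
ph=np.linspace(c[0],-.75,N+1);th=np.linspace(c[1],2.9,N+1)
k=np.array([K(a,b)[0] for a,b in zip(ph,th)])
for d in np.diff(k,axis=0)/1000: print("[0,0,0,%.4f,%.4f,%.4f,0],"%(-.2918*d[0],-.9565*d[0],d[1]))
```

```text
[-0.44810835  2.2546737 ] 1.2591780410977313
[0,0,0,0.0032,0.0106,-0.0059,0],
[0,0,0,0.0031,0.0100,-0.0069,0],
[0,0,0,0.0029,0.0094,-0.0078,0],
[0,0,0,0.0026,0.0087,-0.0086,0],
[0,0,0,0.0024,0.0079,-0.0094,0],
[0,0,0,0.0022,0.0071,-0.0101,0],
[0,0,0,0.0019,0.0062,-0.0107,0],<stdin>:3: RuntimeWarning: The iteration is not making good progress, as measured by the 
 improvement from the last ten iterations.
```

Emit:
play_rows(
  targets=[
    [0, 0, 0, 0.0032, 0.0106, -0.007, 0],
    [0, 0, 0, 0.0031, 0.01, -0.007, 0],
    [0, 0, 0, 0.0029, 0.0094, -0.0078, 0],
    [0, 0, 0, 0.0026, 0.0087, -0.0086, 0],
    [0, 0, 0, 0.0024, 0.0079, -0.0094, 0],
  ],
)

```text
t: 6.2
eef_pos: [0.5749, 0.0299, 0.1467]
ee_rot: [-3.141, 0.004, -1.866]
force: [-0.3, -3.4, -2.1]
width: 0.0142
```

```bash
python3 look.py 8 scene,top
```

```text
t 6.2 jig tcp [[-0.0658  0.0002  0.1467]] rot [-3.1409  0.0043 -1.8662] Fjig [3.35 0.66] -2.07 w 0.0142
```

View pics/scene8c.png

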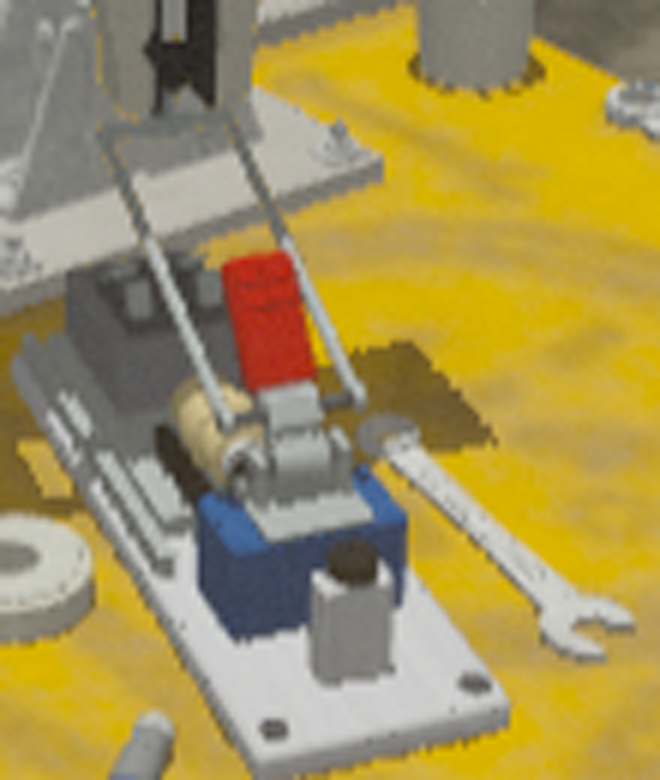

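Emit:
play_rows(
  targets=[
    [0, 0, 0, 0.0016, 0.0053, -0.0092, 0],
    [0, 0, 0, 0.0015, 0.0048, -0.009, 0],
    [0, 0, 0, 0.0013, 0.0043, -0.009, 0],
    [0, 0, 0, 0.0009, 0.0029, -0.008, 0],
    [0, 0, 0, 0, 0, 0, 0],
  ],
)

```text
t: 6.92
eef_pos: [0.5808, 0.0486, 0.1088]
ee_rot: [-3.141, 0.005, -1.866]
force: [-0.9, -1.1, -1.4]
width: 0.0146
```

```bash
python3 look.py 9 scene
```

```text
t 6.92 jig tcp [[-0.0854  0.0003  0.1088]] rot [-3.1411  0.0046 -1.8659] Fjig [ 1.28 -0.56] -1.4 w 0.0146
```

View pics/scene9c.png

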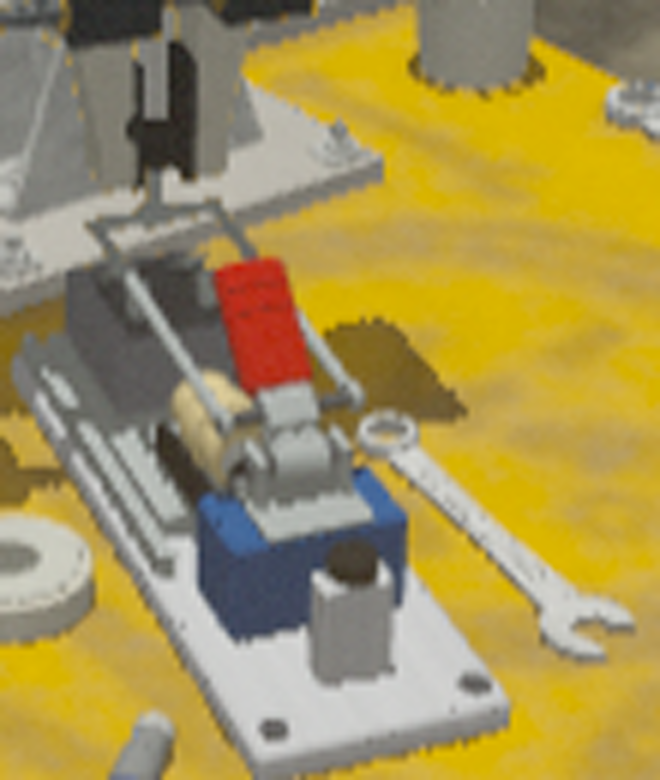

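Emit:
play_rows(
  targets=[
    [0, 0, 0, 0.0001, 0.0003, -0.004, 0],
    [0, 0, 0, 0.0001, 0.0003, -0.004, 0],
    [0, 0, 0, 0, 0, -0.003, 0],
  ],
)

```text
t: 7.35
eef_pos: [0.5823, 0.0505, 0.0989]
ee_rot: [-3.138, 0.008, -1.866]
force: [-1.7, 3.9, 0.8]
width: 0.0143
```

```bash
python3 look.py 10
```

```text
t 7.35 jig tcp [[-0.0877  0.0013  0.0989]] rot [-3.1382  0.0081 -1.8658] Fjig [-3.24 -2.76] 0.8 w 0.0143
```

Emit:
play_rows(
  targets=[
    [0, 0, 0, 0, 0, -0.002, 0],
    [0, 0, 0, 0, 0, -0.002, 0],
  ],
)

```text
t: 7.6
eef_pos: [0.5825, 0.051, 0.0947]
ee_rot: [-3.138, 0.009, -1.866]
force: [-1.6, 3.7, 1.3]
width: 0.0147
```

```bash
python3 look.py 11
```

```text
t 7.6 jig tcp [[-0.0882  0.0013  0.0947]] rot [-3.1379  0.0088 -1.8656] Fjig [-3.06 -2.62] 1.33 w 0.0147
```

Emit:
play_rows(
  targets=[
    [0, 0, 0, 0, 0, -0.002, 0],
  ],
)

```text
t: 7.72
eef_pos: [0.5829, 0.0511, 0.0939]
ee_rot: [-3.137, 0.009, -1.865]
force: [-8.5, 4.2, 19.3]
width: 0.0146
```

Emit:
play_rows(
  targets=[
    [0, 0, 0, 0, 0, -0.002, 0],
  ],
)

```text
t: 7.85
eef_pos: [0.5834, 0.0512, 0.0936]
ee_rot: [-3.135, 0.009, -1.864]
force: [-7.4, 5.3, 18.5]
width: 0.0145
```

```bash
python3 look.py 12 scene,top
```

```text
t 7.85 jig tcp [[-0.0887  0.0021  0.0936]] rot [-3.1354  0.0095 -1.8643] Fjig [-2.88 -8.62] 18.51 w 0.0145
```

View pics/scene12c.png

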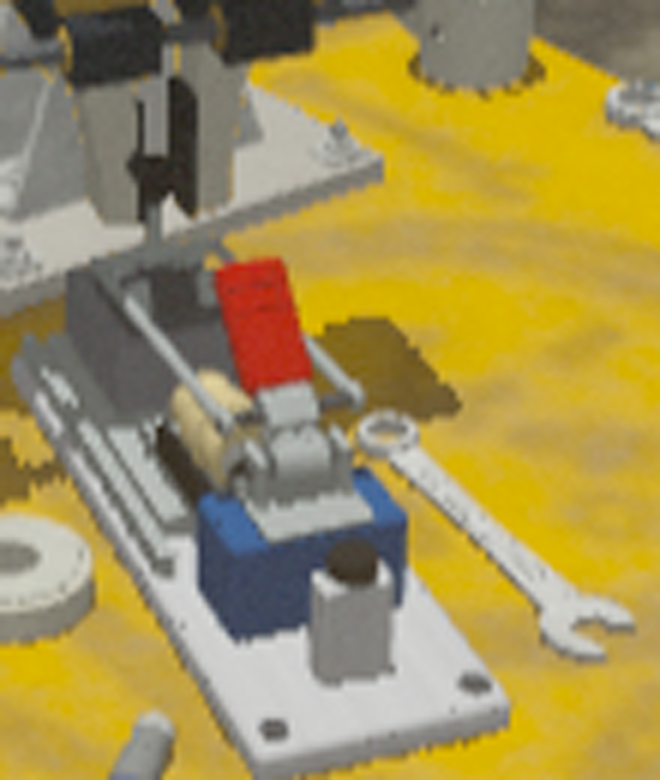

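Emit:
play_rows(
  targets=[
    [0.001, 0.006, 0, -0.0005, 0.0001, 0.0003, 0],
  ],
)

```text
t: 8.07
eef_pos: [0.5827, 0.0513, 0.0948]
ee_rot: [-3.141, 0.009, -1.864]
force: [-1.6, 2.0, 0.7]
width: 0.0148
```

```bash
python3 look.py 13
```

```text
t 8.07 jig tcp [[-0.0886  0.0015  0.0948]] rot [-3.141   0.009  -1.8641] Fjig [-1.42 -2.15] 0.74 w 0.0148
```

Emit:
play_rows(
  targets=[
    [0, 0, 0, -0.0004, -0.0014, 0.0004, 0],
    [0, 0, 0, -0.0004, -0.0014, 0.0005, 0],
  ],
)

```text
t: 8.32
eef_pos: [0.5825, 0.0492, 0.0958]
ee_rot: [-3.14, 0.011, -1.864]
force: [-1.0, 6.3, 1.9]
width: 0.0145
```

```bash
python3 look.py 14
```

```text
t 8.32 jig tcp [[-0.0865  0.0018  0.0958]] rot [-3.14    0.0107 -1.8641] Fjig [-5.71 -2.8 ] 1.94 w 0.0145
```

Emit:
play_rows(
  targets=[
    [0, 0, 0, -0.0008, -0.0013, 0.0004, 0],
    [0, 0, 0, -0.0006, -0.0014, 0.0004, 0],
  ],
)

```text
t: 8.57
eef_pos: [0.582, 0.0476, 0.0968]
ee_rot: [-3.138, 0.013, -1.864]
force: [-1.6, 6.0, 2.7]
width: 0.0144
```

```bash
python3 look.py 15
```

```text
t 8.57 jig tcp [[-0.0848  0.0018  0.0968]] rot [-3.1384  0.013  -1.864 ] Fjig [-5.27 -3.31] 2.7 w 0.0144
```

Emit:
play_rows(
  targets=[
    [-0.006, 0.002, 0, -0.0005, -0.0014, 0.0002, 0],
    [-0.006, 0.002, 0, -0.0005, -0.0014, 0.0002, 0],
  ],
)

```text
t: 8.82
eef_pos: [0.5812, 0.0452, 0.0972]
ee_rot: [-3.138, 0.001, -1.864]
force: [-0.8, 4.3, 1.6]
width: 0.0143
```

```bash
python3 look.py 16
```

```text
t 8.82 jig tcp [[-0.0824  0.0018  0.0972]] rot [-3.1383e+00  1.1000e-03 -1.8641e+00] Fjig [-3.88 -2.03] 1.59 w 0.0143
```

Emit:
play_rows(
  targets=[
    [0, 0, 0, -0.0004, -0.0012, -0.0004, 0],
  ],
)

```text
t: 8.95
eef_pos: [0.5806, 0.0439, 0.0965]
ee_rot: [-3.139, 0.001, -1.864]
force: [-2.5, 2.9, -0.1]
width: 0.0144
```

Emit:
play_rows(
  targets=[
    [0, 0, 0, -0.0004, -0.0012, -0.0005, 0],
  ],
)

```text
t: 9.07
eef_pos: [0.5799, 0.0425, 0.0957]
ee_rot: [-3.139, 0.001, -1.864]
force: [-0.4, 1.9, 0.5]
width: 0.0143
```

```bash
python3 look.py 17
```

```text
t 9.07 jig tcp [[-0.0794  0.0013  0.0957]] rot [-3.1392e+00  5.0000e-04 -1.8641e+00] Fjig [-1.73 -0.9 ] 0.52 w 0.0143
```

Emit:
play_rows(
  targets=[
    [0, 0, 0, -0.0003, -0.001, -0.001, 0],
  ],
)

```text
t: 9.2
eef_pos: [0.5795, 0.0413, 0.0945]
ee_rot: [-3.139, 0.0, -1.864]
force: [-0.8, 2.6, 0.2]
width: 0.0144
```

Emit:
play_rows(
  targets=[
    [0, 0, 0, -0.0003, -0.0005, -0.001, 0],
  ],
)

```text
t: 9.32
eef_pos: [0.5794, 0.0407, 0.0934]
ee_rot: [-3.139, 0.001, -1.864]
force: [-1.8, 4.5, 2.3]
width: 0.0142
```

Emit:
play_rows(
  targets=[
    [0, 0, 0, -0.0002, 0, -0.001, 0],
  ],
)

```text
t: 9.45
eef_pos: [0.5795, 0.0407, 0.0927]
ee_rot: [-3.138, 0.001, -1.864]
force: [-1.9, 4.4, 3.0]
width: 0.0143
```

```bash
python3 look.py 18
```

```text
t 9.45 jig tcp [[-0.0775  0.0015  0.0927]] rot [-3.1384e+00  1.0000e-03 -1.8644e+00] Fjig [-3.69 -3.15] 3.01 w 0.0143
```

Emit:
play_rows(
  targets=[
    [0, 0, 0, 0, 0, -0.001, 0],
  ],
)

```text
t: 9.57
eef_pos: [0.5797, 0.0409, 0.0919]
ee_rot: [-3.138, 0.001, -1.864]
force: [-2.3, 3.9, 1.6]
width: 0.0142
```

Emit:
play_rows(
  targets=[
    [0, 0, 0, 0, 0, -0.001, 0],
  ],
)

```text
t: 9.7
eef_pos: [0.5796, 0.041, 0.0907]
ee_rot: [-3.138, 0.002, -1.864]
force: [-1.1, 4.5, 0.7]
width: 0.0146
```

```bash
python3 look.py 19
```

```text
t 9.7 jig tcp [[-0.0779  0.0015  0.0907]] rot [-3.1381e+00  1.5000e-03 -1.8644e+00] Fjig [-4.03 -2.37] 0.66 w 0.0146
```

Emit:
play_rows(
  targets=[
    [0, 0, 0, 0, 0, -0.001, 0],
    [0, 0, 0, 0, 0, -0.001, 0],
  ],
)

```text
t: 9.95
eef_pos: [0.5792, 0.0407, 0.0882]
ee_rot: [-3.139, 0.001, -1.864]
force: [-0.7, 2.2, 0.1]
width: 0.0145
```

Emit:
play_rows(
  targets=[
    [0, 0, 0, 0, 0, -0.001, 0],
  ],
)

```text
t: 10.07
eef_pos: [0.5791, 0.0406, 0.0869]
ee_rot: [-3.139, 0.0, -1.864]
force: [-1.3, 2.8, -0.2]
width: 0.0146
```

Emit:
play_rows(
  targets=[
    [0, 0, 0, 0, 0, -0.001, 0],
  ],
)

```text
t: 10.2
eef_pos: [0.5791, 0.0404, 0.0858]
ee_rot: [-3.139, 0.0, -1.864]
force: [-1.0, 2.4, 1.0]
width: 0.0143
```

```bash
python3 look.py 20 scene,top
```

```text
t 10.2 jig tcp [[-0.0771  0.0011  0.0858]] rot [-3.1393e+00  2.0000e-04 -1.8645e+00] Fjig [-2.03 -1.69] 1.02 w 0.0143
```

View pics/scene20c.png

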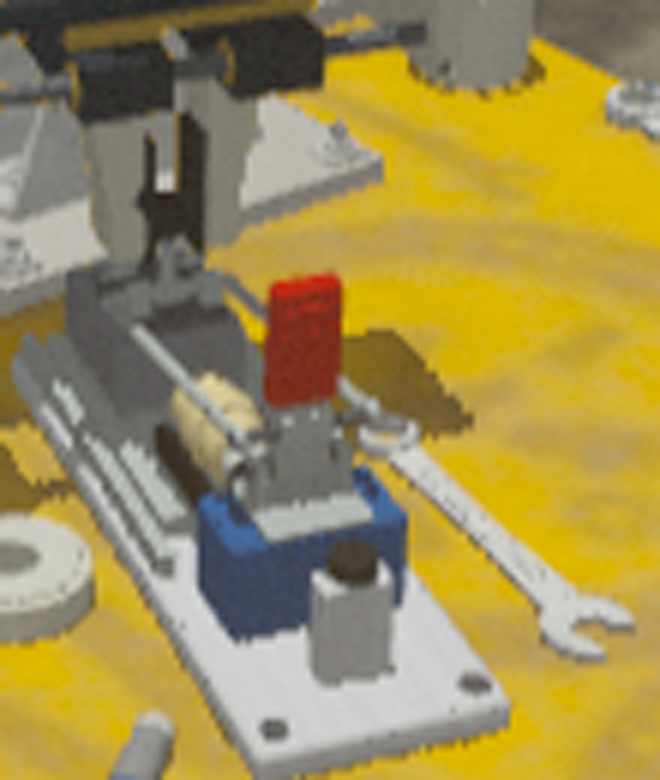

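Emit:
play_rows(
  targets=[
    [0, 0, 0, 0, 0, -0.0008, 0],
  ],
)

```text
t: 10.42
eef_pos: [0.5793, 0.0404, 0.0854]
ee_rot: [-3.139, 0.0, -1.864]
force: [-4.1, 2.7, 8.3]
width: 0.0149
```

Emit:
play_rows(
  targets=[
    [0, 0, 0, 0, 0, -0.0008, 0],
  ],
)

```text
t: 10.55
eef_pos: [0.5793, 0.0404, 0.0854]
ee_rot: [-3.139, 0.0, -1.864]
force: [-5.1, 2.2, 8.9]
width: 0.0145
```

```bash
python3 look.py 21
```

```text
t 10.55 jig tcp [[-0.0772  0.0014  0.0854]] rot [-3.1386e+00  2.0000e-04 -1.8641e+00] Fjig [-0.61 -5.47] 8.95 w 0.0145
```

Emit:
play_rows(
  targets=[
    [0, 0, 0, -0.0003, -0.001, 0, 0],
    [0, 0, 0, -0.0003, -0.001, 0, 0],
  ],
)

```text
t: 10.8
eef_pos: [0.5793, 0.0399, 0.0859]
ee_rot: [-3.137, 0.003, -1.864]
force: [-1.6, 8.1, -1.7]
width: 0.0144
```

```bash
python3 look.py 22
```

```text
t 10.8 jig tcp [[-0.0767  0.0015  0.0859]] rot [-3.1373e+00  3.0000e-03 -1.8640e+00] Fjig [-7.28 -3.92] -1.75 w 0.0144
```

Emit:
play_rows(
  targets=[
    [0, 0, 0, 0.0001, 0.0004, 0, 0.4],
    [0, 0, 0, 0, 0, 0, 0.4],
    [0, 0, 0, 0, 0, 0, 0.4],
    [0, 0, 0, 0, 0, 0, 0.4],
  ],
)

```text
t: 11.3
eef_pos: [0.5797, 0.0394, 0.086]
ee_rot: [-3.137, 0.002, -1.864]
force: [-0.5, 1.0, -0.1]
width: 0.0351
```

Emit:
play_rows(
  targets=[
    [0, 0, 0, 0, 0, 0.01, 0.4],
    [0, 0, 0, 0, 0, 0.02, 0.4],
    [0, 0, 0, 0, 0, 0.03, 0.4],
    [0, 0, 0, 0, 0, 0.03, 0.4],
    [0, 0, 0, 0, 0, 0, 0.4],
  ],
)

```text
t: 11.92
eef_pos: [0.5799, 0.0388, 0.1815]
ee_rot: [-3.135, 0.002, -1.864]
force: [-0.2, -0.2, 0.0]
width: 0.035
```

```bash
python3 look.py 23 scene,top
```

```text
t 11.93 jig tcp [[-0.0758  0.0024  0.1815]] rot [-3.1354e+00  1.9000e-03 -1.8638e+00] Fjig [ 0.22 -0.13] 0.01 w 0.035
```

View pics/scene23c.png

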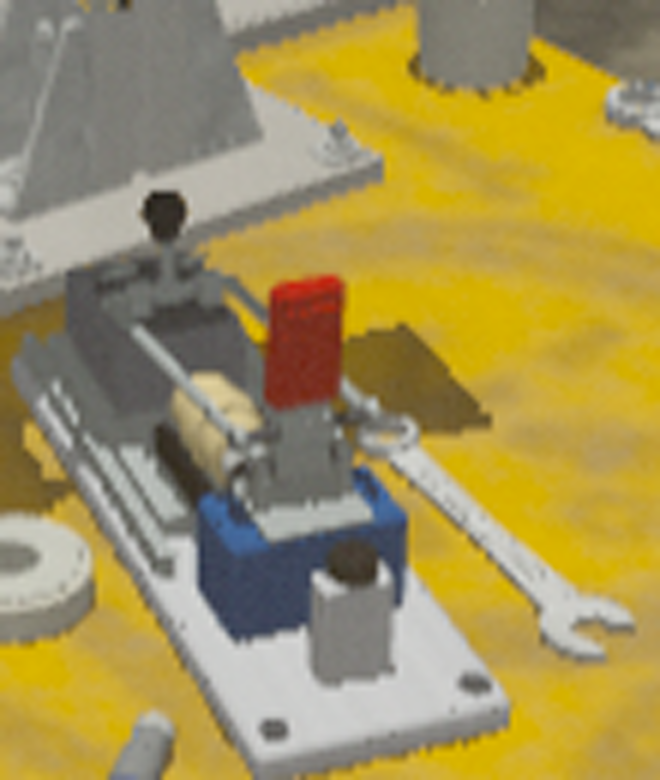

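View pics/top23c.png

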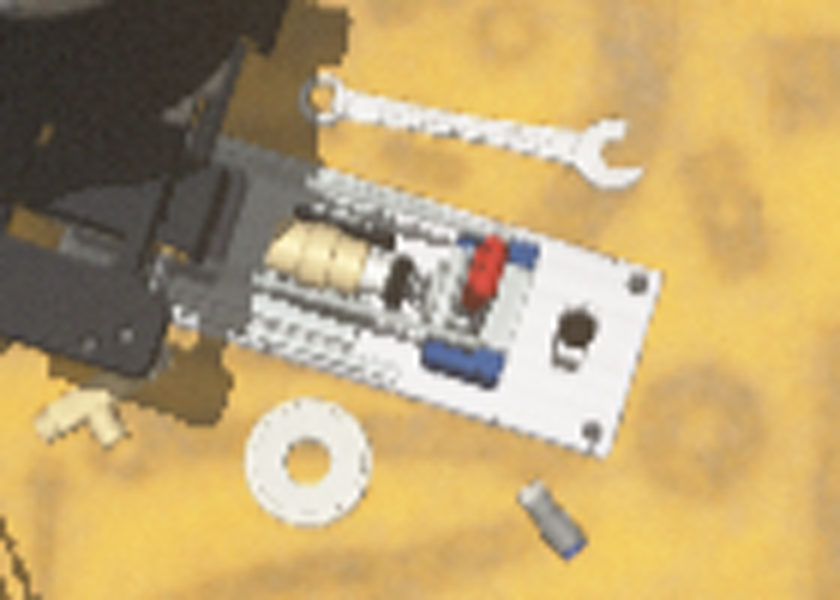

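```bash
cat > meas.py <<'E'
from h import *
import sys
p=[.5555,-.033,-1.867]
tag=sys.argv[1]
for n in ("top","scene"):
    im=cv2.imread(f"pics/{n}{tag}.png");d=np.load(f"{n}{tag}.npy");b=(245,395,135,245) if n=="top" else (280,390,160,290)
    vv,uu=np.mgrid[b[2]:b[3],b[0]:b[1]];uv=np.c_[uu.ravel(),vv.ravel()];P=wj(p,unproj(n,d,uv));c=im[uv[:,1],uv[:,0]].astype(int)
    m=(c[:,2]>100)&(c[:,1]<60)&(P[:,2]>.05)&(abs(P[:,1])<.03)
    if m.any():print(n,"red",m.sum(),P[m].mean(0).round(4),P[m].min(0).round(4),P[m].max(0).round(4))
    m=(c.max(1)<70)&(P[:,2]>.075)&(P[:,2]<.105)&(abs(P[:,1])<.012)&(P[:,0]<-.05)
    if m.any():print(n,"knob",m.sum(),P[m].mean(0).round(4),P[m].min(0).round(4),P[m].max(0).round(4))
E
python3 meas.py 23
```

```text
scene red 239 [ 0.0543 -0.0007  0.1091] [ 0.048  -0.0111  0.0869] [0.0586 0.0113 0.1288]
scene knob 43 [-0.0711 -0.0013  0.0906] [-0.0778 -0.0066  0.0811] [-0.0667  0.005   0.0975]
```

Emit:
play_rows(
  targets=[
    [0.002, 0.006, 0, -0.0092, -0.0233, 0, 0],
    [0, 0, 0, -0.0073, -0.0239, 0, 0],
    [0, 0, 0, -0.0073, -0.0239, 0, 0],
    [0, 0, 0, -0.0065, -0.021, 0, 0],
    [0, 0, 0, 0, 0, 0, 0],
    [0, 0, 0, 0, 0, 0, 0],
  ],
  grip_force=10,
)

```text
t: 12.78
eef_pos: [0.5445, -0.0566, 0.1745]
ee_rot: [3.131, -0.003, -1.864]
force: [0.6, -0.1, 0.0]
width: 0.0006
```

```bash
python3 look.py 24 scene,top; python3 meas.py 24
```

```text
t 12.78 jig tcp [[ 0.0258 -0.0036  0.1745]] rot [ 3.1308 -0.0034 -1.8643] Fjig [-0.08  0.61] 0.04 w 0.0006
top knob 32 [-0.0754 -0.0015  0.0944] [-0.0826 -0.008   0.0904] [-0.0685  0.0058  0.1001]
scene red 231 [ 0.0542 -0.0007  0.1093] [ 0.0497 -0.0113  0.0872] [0.0586 0.0119 0.1281]
scene knob 42 [-0.0708 -0.0013  0.0907] [-0.0775 -0.0069  0.0814] [-0.0655  0.0053  0.0981]
```

View pics/scene24c.png

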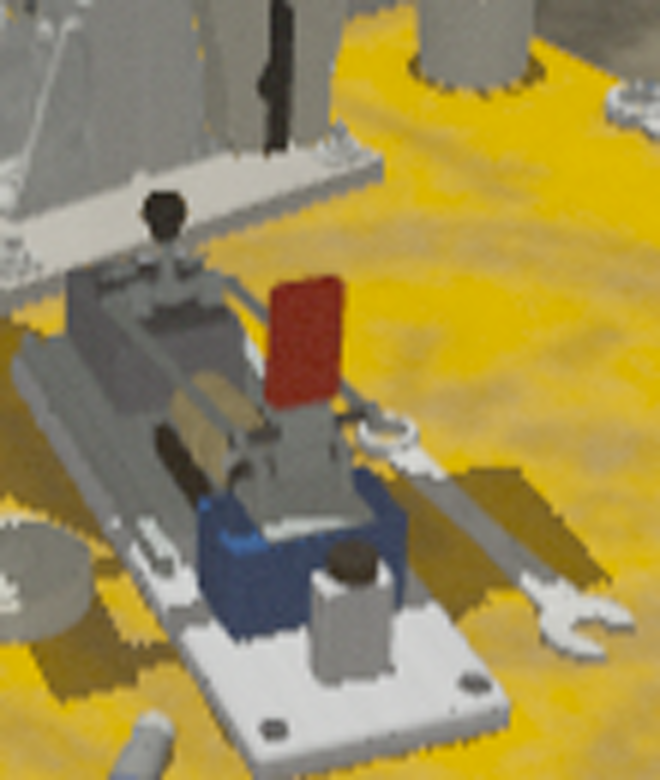

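Emit:
play_rows(
  targets=[
    [-0.003, -0.01, 0, 0.0035, -0.0005, -0.012, 0],
    [0, 0, 0, 0, 0, -0.012, 0],
    [0, 0, 0, 0, 0, -0.01, 0],
    [0, 0, 0, 0, 0, -0.008, 0],
    [0, 0, 0, 0, 0, 0, 0],
  ],
)

```text
t: 13.5
eef_pos: [0.5487, -0.0551, 0.1304]
ee_rot: [3.141, -0.003, -1.861]
force: [0.6, -0.0, 0.7]
width: 0.0003
```

```bash
python3 look.py 25 scene,top
```

```text
t 13.5 jig tcp [[ 2.310e-02 -1.000e-04  1.304e-01]] rot [ 3.141  -0.0035 -1.8613] Fjig [-0.18  0.59] 0.71 w 0.0003
```

View pics/scene25c.png

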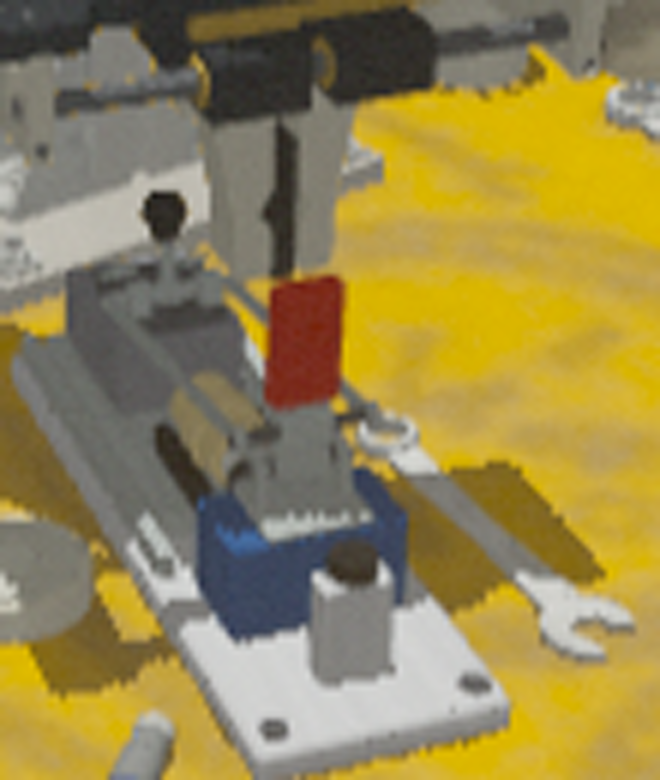

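Emit:
play_rows(
  targets=[
    [0, 0, 0, -0.0009, -0.0029, -0.002, 0],
    [0, 0, 0, -0.0009, -0.0029, -0.001, 0],
    [0, 0, 0, -0.0006, -0.0019, 0, 0],
  ],
)

```text
t: 13.98
eef_pos: [0.5472, -0.0632, 0.1289]
ee_rot: [-3.139, -0.002, -1.861]
force: [-0.8, -0.6, 0.2]
width: 0.0005
```

Emit:
play_rows(
  targets=[
    [0, 0, 0, -0.0006, -0.0019, 0, 0],
  ],
)

```text
t: 14.1
eef_pos: [0.5465, -0.0654, 0.129]
ee_rot: [-3.139, -0.002, -1.861]
force: [-0.5, -0.0, -0.2]
width: 0.0006
```

Emit:
play_rows(
  targets=[
    [0, 0, 0, -0.0006, -0.0019, 0, 0],
  ],
)

```text
t: 14.22
eef_pos: [0.5461, -0.0672, 0.1291]
ee_rot: [-3.139, -0.002, -1.861]
force: [0.2, 3.3, -1.0]
width: 0.0009
```

```bash
python3 look.py 26
```

```text
t 14.22 jig tcp [[0.0355 0.001  0.1291]] rot [-3.1389e+00 -1.6000e-03 -1.8614e+00] Fjig [-3.21 -0.79] -0.96 w 0.0009
```

```bash
cat > arc.py <<'E'
import numpy as np,sys
a0,a1,N=float(sys.argv[1]),float(sys.argv[2]),int(sys.argv[3]);s=56
def C(a): return np.array([50+s*np.sin(a)-5*np.cos(a),62+s*np.cos(a)+5*np.sin(a)])
k=[C(a) for a in np.linspace(a0,a1,N+1)]
print("TCP end",k[-1]-[9.5,-11])
for d in np.diff(k,axis=0)/1000: print("[0,0,0,%.4f,%.4f,%.4f,0],"%(-.2918*d[0],-.9565*d[0],d[1]))
E
python3 arc.py 0 .96 16
```

```text
TCP end [ 83.50712789 109.21307706]
[0,0,0,-0.0010,-0.0032,0.0002,0],
[0,0,0,-0.0010,-0.0032,-0.0000,0],
[0,0,0,-0.0010,-0.0032,-0.0002,0],
[0,0,0,-0.0010,-0.0032,-0.0004,0],
[0,0,0,-0.0010,-0.0032,-0.0006,0],
[0,0,0,-0.0010,-0.0031,-0.0008,0],
[0,0,0,-0.0009,-0.0031,-0.0010,0],
[0,0,0,-0.0009,-0.0030,-0.0012,0],
[0,0,0,-0.0009,-0.0029,-0.0014,0],
[0,0,0,-0.0009,-0.0029,-0.0016,0],
[0,0,0,-0.0008,-0.0028,-0.0017,0],
[0,0,0,-0.0008,-0.0027,-0.0019,0],
[0,0,0,-0.0008,-0.0025,-0.0021,0],
[0,0,0,-0.0007,-0.0024,-0.0022,0],
[0,0,0,-0.0007,-0.0023,-0.0024,0],
[0,0,0,-0.0007,-0.0022,-0.0025,0],
```

Emit:
play_rows(
  targets=[
    [0, 0, 0, -0.001, -0.0032, 0, 0],
    [0, 0, 0, -0.001, -0.0032, 0, 0],
    [0, 0, 0, -0.001, -0.0032, -0.0002, 0],
  ],
)

```text
t: 14.6
eef_pos: [0.5433, -0.0761, 0.1287]
ee_rot: [-3.138, 0.0, -1.861]
force: [0.2, 3.9, -3.3]
width: 0.0007
```

```bash
python3 look.py 27 scene
```

```text
t 14.6 jig tcp [[0.0448 0.0009 0.1287]] rot [-3.1384e+00  4.0000e-04 -1.8614e+00] Fjig [-3.75 -0.95] -3.33 w 0.0007
```

View pics/scene27c.png

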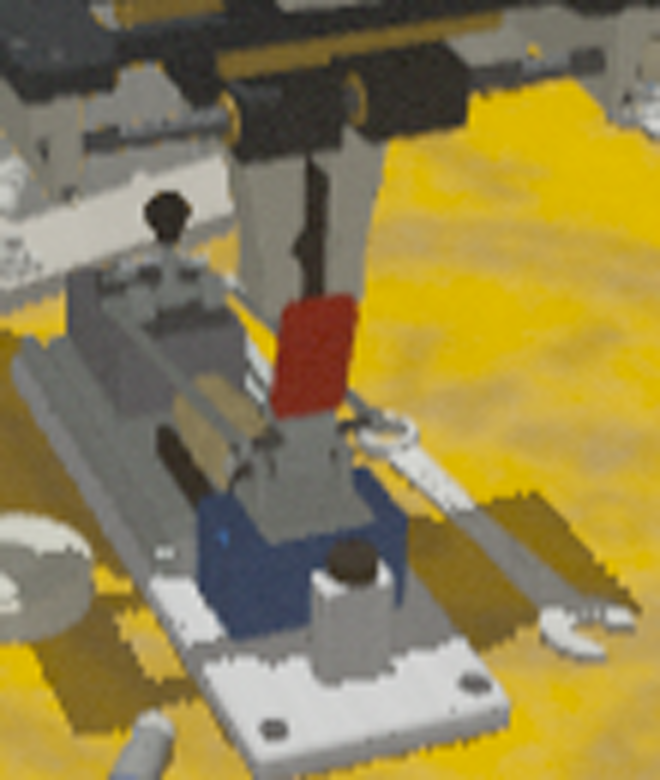

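Emit:
play_rows(
  targets=[
    [0, 0, 0, -0.001, -0.0032, -0.0005, 0],
    [0, 0, 0, -0.001, -0.0032, -0.0007, 0],
    [0, 0, 0, -0.001, -0.0031, -0.0009, 0],
  ],
)

```text
t: 15.02
eef_pos: [0.5404, -0.0861, 0.1265]
ee_rot: [-3.138, 0.001, -1.861]
force: [0.2, 4.6, -1.6]
width: 0.0002
```

Emit:
play_rows(
  targets=[
    [0, 0, 0, -0.0009, -0.0031, -0.001, 0],
    [0, 0, 0, -0.0009, -0.003, -0.0012, 0],
    [0, 0, 0, -0.0009, -0.0029, -0.0014, 0],
  ],
)

```text
t: 15.4
eef_pos: [0.5376, -0.0955, 0.1229]
ee_rot: [-3.138, 0.001, -1.861]
force: [0.1, 5.7, -0.8]
width: 0.0001
```

```bash
python3 look.py 28 scene,top;python3 meas.py 28
```

```text
t 15.4 jig tcp [[0.065  0.0012 0.1229]] rot [-3.1376e+00  1.4000e-03 -1.8612e+00] Fjig [-5.52 -1.58] -0.77 w 0.0001
scene red 151 [ 0.0791 -0.0018  0.1042] [ 0.062  -0.0116  0.0827] [0.0883 0.0114 0.1187]
scene knob 40 [-0.0629 -0.0012  0.0914] [-0.0702 -0.0063  0.0818] [-0.0589  0.0056  0.0974]
```

View pics/scene28c.png

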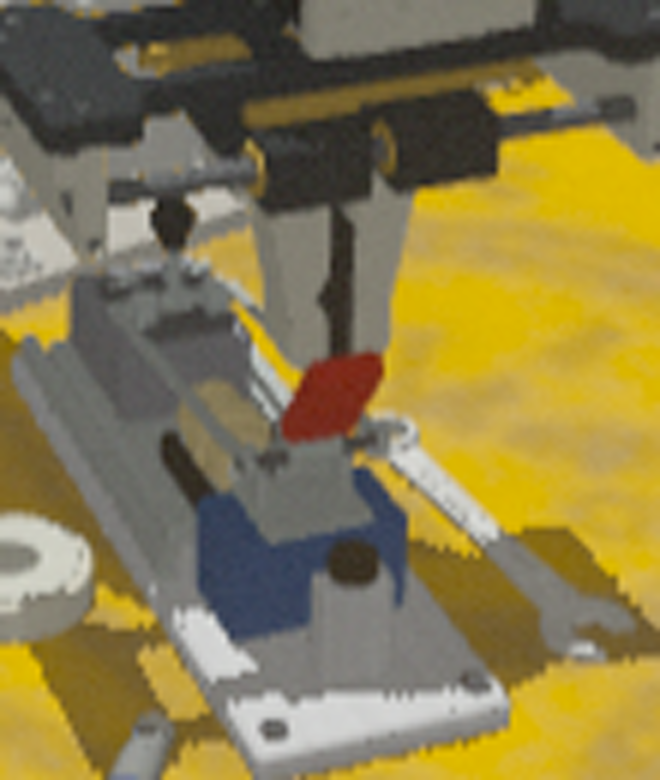

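```bash
python3 arc.py .546 1.5 16
```

```text
TCP end [96.00603324 81.94875823]
[0,0,0,-0.0009,-0.0028,-0.0016,0],
[0,0,0,-0.0008,-0.0027,-0.0017,0],
[0,0,0,-0.0008,-0.0026,-0.0019,0],
[0,0,0,-0.0008,-0.0025,-0.0021,0],
[0,0,0,-0.0007,-0.0024,-0.0022,0],
[0,0,0,-0.0007,-0.0023,-0.0024,0],
[0,0,0,-0.0006,-0.0021,-0.0025,0],
[0,0,0,-0.0006,-0.0020,-0.0026,0],
[0,0,0,-0.0006,-0.0018,-0.0028,0],
[0,0,0,-0.0005,-0.0017,-0.0029,0],
[0,0,0,-0.0005,-0.0015,-0.0030,0],
[0,0,0,-0.0004,-0.0013,-0.0030,0],
[0,0,0,-0.0004,-0.0012,-0.0031,0],
[0,0,0,-0.0003,-0.0010,-0.0032,0],
[0,0,0,-0.0002,-0.0008,-0.0032,0],
[0,0,0,-0.0002,-0.0006,-0.0033,0],
```

Emit:
play_rows(
  targets=[
    [0, 0, 0, -0.0009, -0.0028, -0.0016, 0],
    [0, 0, 0, -0.0008, -0.0027, -0.0018, 0],
    [0, 0, 0, -0.0008, -0.0026, -0.002, 0],
    [0, 0, 0, -0.0008, -0.0025, -0.0021, 0],
  ],
)

```text
t: 16.0
eef_pos: [0.5344, -0.107, 0.1155]
ee_rot: [-3.137, 0.001, -1.861]
force: [0.8, 3.9, 0.7]
width: 0.0005
```

Emit:
play_rows(
  targets=[
    [0, 0, 0, -0.0007, -0.0024, -0.0022, 0],
    [0, 0, 0, -0.0007, -0.0023, -0.0024, 0],
    [0, 0, 0, -0.0006, -0.0021, -0.0025, 0],
  ],
)

```text
t: 16.38
eef_pos: [0.5322, -0.1148, 0.108]
ee_rot: [-3.137, 0.0, -1.861]
force: [0.3, 2.7, 0.6]
width: 0.0003
```

```bash
python3 look.py 29 scene;python3 -c "
from h import *
e=wj([.5555,-.033,-1.867],get_state()['eef_pos'])[0]*1000;x,z=e[0]+9.5-50,e[2]-11-62;print(np.arctan2(x,z)+.09,np.hypot(x,z))"
```

```text
t 16.38 jig tcp [[0.085  0.0015 0.108 ]] rot [-3.137e+00  3.000e-04 -1.861e+00] Fjig [-2.68 -0.54] 0.59 w 0.0003
1.0010550045367461 56.63840078854375
```

View pics/scene29c.png

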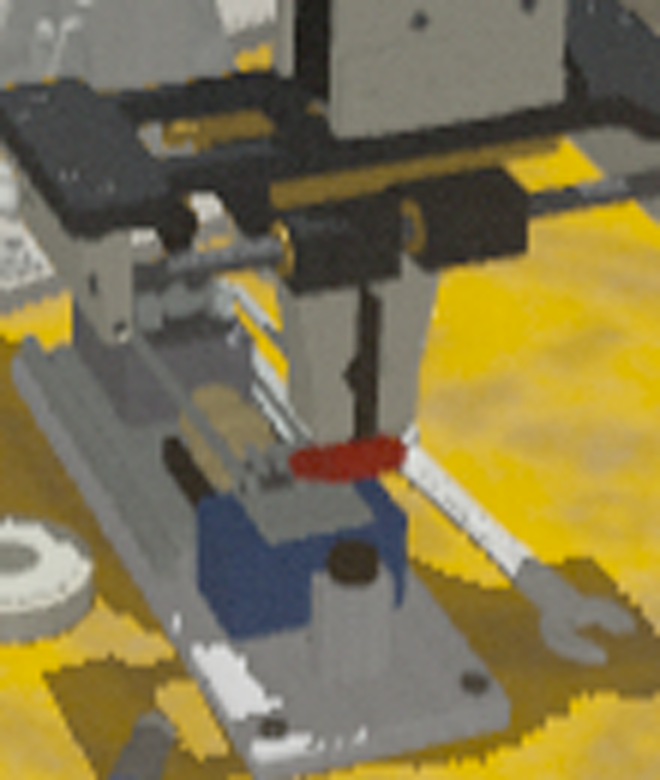

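Emit:
play_rows(
  targets=[
    [0, 0, 0, -0.0006, -0.0019, -0.0027, 0],
    [0, 0, 0, -0.0005, -0.0017, -0.0029, 0],
    [0, 0, 0, -0.0005, -0.0015, -0.003, 0],
  ],
)

```text
t: 16.8
eef_pos: [0.5302, -0.1208, 0.0987]
ee_rot: [-3.137, -0.0, -1.861]
force: [1.1, 1.0, 0.7]
width: 0.0003
```

Emit:
play_rows(
  targets=[
    [0, 0, 0, -0.0004, -0.0013, -0.003, 0],
    [0, 0, 0, -0.0004, -0.0012, -0.0031, 0],
    [0, 0, 0, -0.0003, -0.001, -0.0032, 0],
  ],
)

```text
t: 17.18
eef_pos: [0.5283, -0.125, 0.0884]
ee_rot: [-3.139, -0.001, -1.861]
force: [-0.1, 0.2, 0.3]
width: 0.0004
```

```bash
python3 look.py 30;python3 -c "
from h import *
e=wj([.5555,-.033,-1.867],get_state()['eef_pos'])[0]*1000;x,z=e[0]+9.5-50,e[2]-11-62;print(np.arctan2(x,z)+.09,np.hypot(x,z))"
```

```text
t 17.18 jig tcp [[0.096  0.0008 0.0884]] rot [-3.1386e+00 -1.3000e-03 -1.8613e+00] Fjig [-0.14 -0.15] 0.27 w 0.0004
1.389697531999028 57.55284344248208
```

```bash
python3 look.py 31 scene,top; python3 meas.py 31
```

```text
t 17.18 jig tcp [[0.096  0.0008 0.0884]] rot [-3.1386e+00 -1.3000e-03 -1.8613e+00] Fjig [-0.14 -0.15] 0.27 w 0.0004
scene red 96 [ 0.1046 -0.0021  0.0728] [ 0.0728 -0.0114  0.0637] [0.1151 0.0121 0.0771]
scene knob 10 [-0.058  -0.0021  0.0929] [-0.0614 -0.0065  0.0904] [-0.0543  0.0065  0.097 ]
```

View pics/scene31c.png

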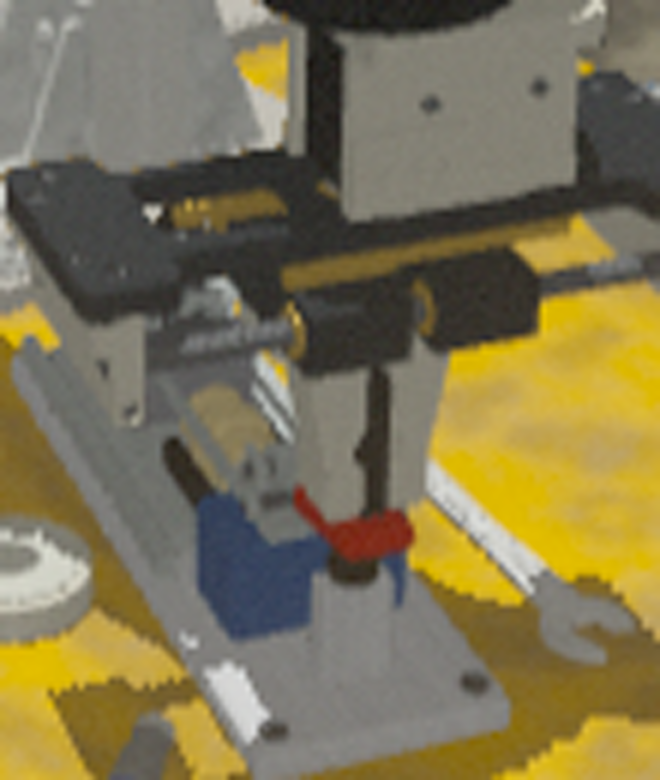

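Emit:
play_rows(
  targets=[
    [0, 0, 0, -0.0002, -0.0008, -0.003, 0],
    [0, 0, 0, -0.0001, -0.0004, -0.003, 0],
  ],
)

```text
t: 17.52
eef_pos: [0.5277, -0.1263, 0.082]
ee_rot: [-3.139, -0.001, -1.861]
force: [-0.1, 0.0, -0.0]
width: 0.0001
```

Emit:
play_rows(
  targets=[
    [0, 0, 0, 0, 0, -0.0015, 0],
  ],
)

```text
t: 17.65
eef_pos: [0.5276, -0.1263, 0.0802]
ee_rot: [-3.139, -0.002, -1.862]
force: [0.2, 0.0, 0.4]
width: 0.0004
```

Emit:
play_rows(
  targets=[
    [0, 0, 0, 0, 0, -0.0012, 0],
  ],
)

```text
t: 17.77
eef_pos: [0.5276, -0.1263, 0.0789]
ee_rot: [-3.139, -0.002, -1.861]
force: [0.2, -1.0, -0.3]
width: 0.0007
```

Emit:
play_rows(
  targets=[
    [0, 0, 0, 0, 0, -0.001, 0],
  ],
)

```text
t: 17.9
eef_pos: [0.5277, -0.1263, 0.078]
ee_rot: [-3.139, -0.002, -1.861]
force: [-0.6, 0.4, 4.9]
width: 0.0006
```

Emit:
play_rows(
  targets=[
    [0, 0, 0, 0, 0, -0.001, 0],
  ],
)

```text
t: 18.02
eef_pos: [0.5278, -0.1264, 0.0776]
ee_rot: [-3.139, -0.002, -1.861]
force: [-4.6, 1.9, 10.8]
width: 0.0004
```

Emit:
play_rows(
  targets=[
    [0, 0, 0, 0, 0, 0.003, 0],
    [0, 0, 0, 0, 0, 0.01, 0],
    [0, 0, 0, 0, 0, 0.02, 0],
    [0, 0, 0, 0, 0, 0.03, 0],
    [0, 0, 0, 0, 0, 0.03, 0],
    [0, 0, 0, 0, 0, 0.04, 0],
    [0, 0, 0, -0.01, -0.03, 0.04, 0],
    [0, 0, 0, -0.01, -0.03, 0.04, 0],
    [0, 0, 0, 0, 0, 0, 0],
  ],
)

```text
t: 19.15
eef_pos: [0.5063, -0.188, 0.3023]
ee_rot: [-3.136, -0.002, -1.859]
force: [-0.0, 0.3, -0.6]
width: 0.0007
```

```bash
python3 look.py 32 scene,top; python3 meas.py 32
```

```text
t 19.15 jig tcp [[ 0.1626 -0.0018  0.3023]] rot [-3.1356e+00 -2.3000e-03 -1.8592e+00] Fjig [-0.33 -0.11] -0.63 w 0.0007
top red 134 [ 0.0916 -0.0005  0.0669] [ 0.0712 -0.0109  0.0614] [0.1116 0.0094 0.0722]
scene red 203 [ 0.0956 -0.0005  0.0656] [ 0.0704 -0.0107  0.0607] [0.1151 0.0124 0.0686]
scene knob 40 [-0.0566 -0.0013  0.0916] [-0.0636 -0.0065  0.0815] [-0.0507  0.005   0.0983]
```

View pics/scene32c.png

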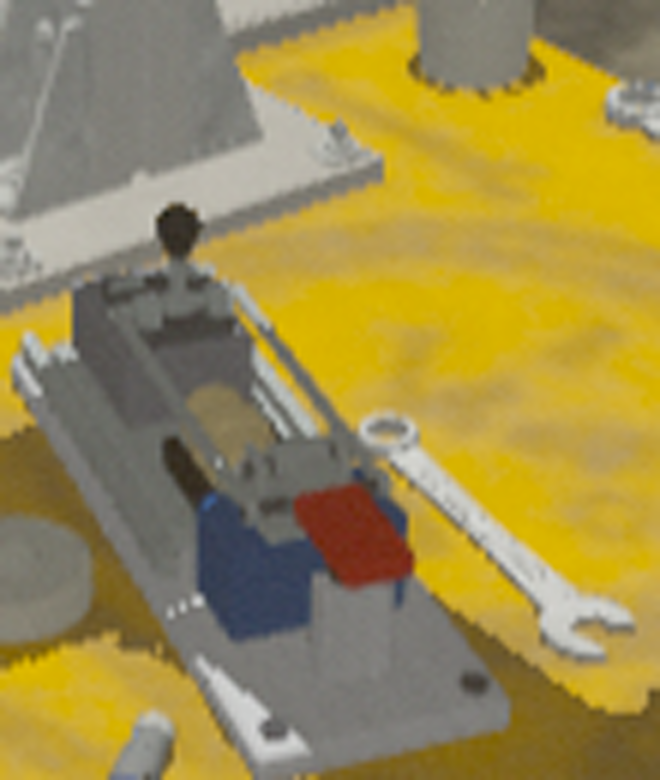

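View pics/top32c.png

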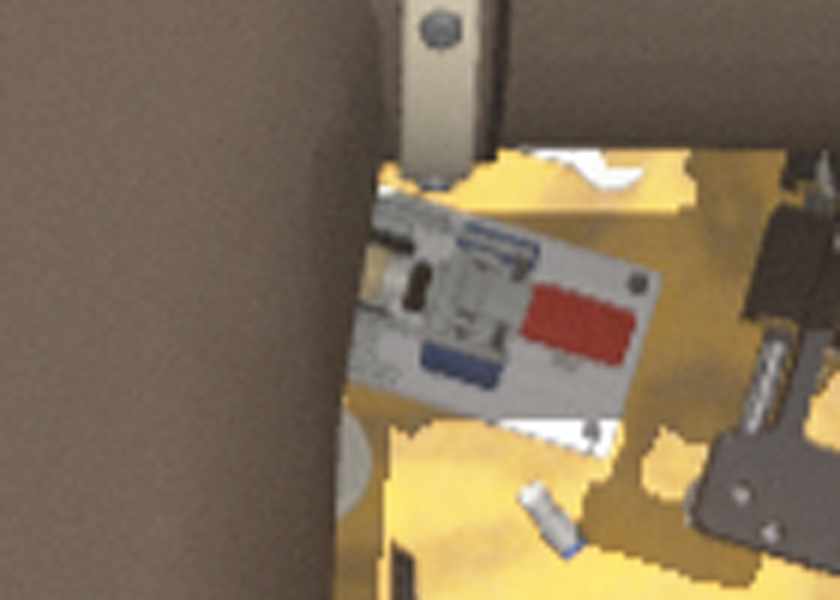

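Emit:
play_rows(
  targets=[
    [0, 0, 0, 0, 0, 0.01, 0.5],
    [0, 0, 0, 0, 0, 0, 0.5],
    [0, 0, 0, 0, 0, 0, 0.5],
    [0, 0, 0, 0, 0, 0, 0.5],
  ],
)

```text
t: 19.75
eef_pos: [0.5048, -0.1851, 0.3071]
ee_rot: [3.138, -0.003, -1.857]
force: [0.7, 0.1, 0.9]
width: 0.0346
```

```bash
python3 look.py 33 scene,top; python3 meas.py 33
python3 - <<'E'
import cv2,numpy as np
a=cv2.imread("pics/scene0.png")[190:300,260:400];b=cv2.imread("pics/scene33.png")[190:300,260:400]
cv2.imwrite("pics/cmp.png",cv2.resize(np.hstack([a,b]),None,fx=2.8,fy=2.8,interpolation=cv2.INTER_CUBIC))
E
```

```text
t 19.75 jig tcp [[ 0.1602 -0.0041  0.3071]] rot [ 3.1379e+00 -3.1000e-03 -1.8569e+00] Fjig [-0.25  0.66] 0.92 w 0.0346
top red 129 [ 0.0918 -0.0004  0.0669] [ 0.0712 -0.0109  0.0623] [0.1113 0.0101 0.0719]
scene red 205 [ 0.0958 -0.0005  0.0656] [ 0.0724 -0.0115  0.0584] [0.1155 0.0124 0.0689]
scene knob 42 [-0.0572 -0.0011  0.0912] [-0.0646 -0.0066  0.0819] [-0.0503  0.0055  0.0968]
```

View pics/cmp.png

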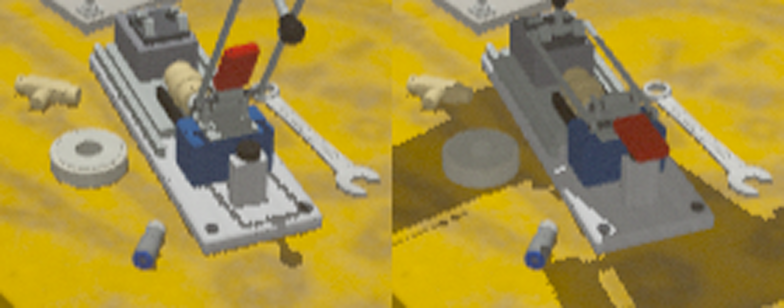

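The before/after picture shows the lever lying flat, the loop hooked, and the tee, tape, fitting and spanner where they started. I'm handing the job in.

```bash
python3 -c "
from station import *
print(job_done())"
```

```text
the job is handed in; nothing more can be done
None
```

The latch is closed: the loop bar is in the keeper slot, and the red lever went over centre and lies flat. I handed the job in at about 20 s.

**What I did**
- **Loop:** I swung it over by the knob and felt for the keeper ramp. I then drew the bar over the crest and lowered it until it touched the bottom of the slot, about 11.5 mm below the crest.
- **Hook check:** a small tug towards the lever moved the bar only 0.5 mm and met about 7 N, so it was caught behind the hooks. I let go of the knob before touching the lever.
- **Lever:** I pushed it over with the closed fingertips, reading about 6 N on the way and about 11 N in the last gentle press.

**Last checks**
- With the gripper clear and the force near zero, the top of the grip measured about 67 mm above the table. Two camera looks 0.6 s apart gave the same lever position.
- The knob stood upright, drawn in about 14 mm with the carriage.
- The tee, tape, fitting and spanner had not moved.

**What went less cleanly**
- The first touch on the ramp read about 19 N instead of a light push. I backed off straight away.
- The arm's readings put the slot about 2–3 mm further from the lever than the cameras did, so I seated the bar by feel.

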